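Sort specimen slabs by thickness into the gauge rack

ROBOT

A 7-joint arm with a two-finger parallel gripper is mounted at the origin on the work surface. World frame = base frame: x ahead of the robot, y to its left, z up, the work surface at z = 0. Lengths are in m, angles in degrees, forces in N, time in s.
With the tool pointing down it reaches from about 0.425 to 0.875 m from the base axis. Payload 4.7 kg.
Tool frame: the origin (TCP) lies at the very end of the fingers, on their centre line; the grasp point (between the pads) lies 19 mm behind it; z points along the fingers, y is the line along which they close (so a half turn about z gives the same grasp; the last joint's range is limited). The gripper opens to 87 mm and grips with 3 to 60 N. Pads are 19 mm wide; open, the fingers measure 117 mm over their backs; the gripper's body (75 mm by 190 mm) begins 51 mm behind the grasp point.
Start: joints at [72.198, 18.392, -4.016, 83.108, 1.295, 78.541, -3.26], TCP at [0.207, -0.616, 0.223] pointing down, gripper open.
Joint ranges: [-163.93, 163.93], [-17.29, 119.83], [-79.2, 71.16], [3.27, 140.29], [-89.18, 269.18], [5.43, 117.66], [-154.24, 154.24]. Speed limits (degrees/s): [147.25, 147.25, 180, 180, 180, 180, 180].

INTERFACE

Orientations are given as [roll, pitch, yaw] about the fixed x, y, z axes, in that order (R = Rz(yaw) Ry(pitch) Rx(roll)).
In Python, from cell import get_obs, read_camera, sign_off, silhouettes gives the robot as it stands.
- The arm moves only by the tool play_rows, never from a script. Its argument "steps" is a list that holds one entry, the list of rows, each a list of 7 numbers: the shift along the tool's x, y, z in m, then the turn, a rotation vector about the tool's x, y, z in rad, then the finger opening in m, from 0 to 0.087. A call has 1 to 12 rows; each row shifts and turns the commanded pose from where the row before left it, along the tool's axes as they then stand; what a row does not reach is not made up. A row lasts 1/10 s, in which the tool goes at most 50 mm and 8.59 degrees, less where a joint would pass 70% of its speed; a pose out of reach is approached as far as the arm can. A call is refused whole if a number of a shift passes 0.05 or a number of a turn 0.15, either way. A call with a gripper value outside its range is refused whole. The fingers move at their own pace and stop on an object; "force" is the grip in N (left out, the last holds). Time passes only in rows, so rows that do not move let the fingers close. It gives the time, the measured TCP pose, the force, the opening and the grip force at its end, in the units of the state.
- get_obs(): the state, without advancing time (a new reading comes with each control period).
- read_camera(name): name is "side" or "top" or "wrist"; returns a dict with "frame" (480x640x3 uint8, red, green, blue), "intrinsics" (3x3 intrinsics, pixels), "view" (4x4, takes a point from world to camera coordinates). Camera axes: x right, y up, looking along -z (the intrinsics and any distortion apply to the point x, -y, -z); pixel columns grow to the right and rows downward; lengths in m; the calibration is good to about 2 mm. A picture is of the moment at which its call begins. There is no depth.
- sign_off(): hands the job in; it is judged then, once.
Trained networks look in the newest picture that a camera, given by its name, has taken for a name from the list of things; names that differ only in an ending like _2 or _b are one class to them, and where a whole thing is asked for, a point or a joint stands for the part that bears it (a point fixed in the world has none). Each returns a list of dicts, best first, with "p" (0 to 1); they miss things now and then, are a little off and sometimes report something else, mostly with a low value. They report only what shows in the picture. A call takes as long as a camera call. They do not tell look-alikes from the thing itself.
- silhouettes(camera, name): "pixels" (480x640 bool, what is visible of it) and "extent" ([left, top, right, bottom] in pixels, round what is visible of it).
The state is a dict: "time_s": time; "qpos": joint angles; "joint_velocities": joint speeds; "effort": joint torques, N m; "tool_pos": TCP position; "tool_rot": TCP orientation; "force": force on the tool from outside, world axes, zero at the start; "wrist_torque": the same for the moment, N m; "grip_width": finger opening in m; "grasp_force": force on a finger pad.
Only numpy, scipy, OpenCV 4.12 (cv2) and the standard library are available. Lean on these libraries where they do the work, as an engineer would, in place of code of your own. Each camera call takes 0.05 s, during which the arm holds its last target. There are 200 camera calls.

TASK

Get the specimen slabs ready for the microscope: lift the clear dust cover off the gauge rack and lay it flat and lengthwise in the middle of the grey felt mat, then stand every slab that is on the desk in the slot of the rack that matches its thickness, let down until it stops on the slot's floor, and only then push the rack's lock bar fully home to the robot's left. The polished slabs are delicate: grip them lightly, with no more than 45 N, lower them in without dropping or forcing them, and leave the other things on the desk where they are.

Things in the scene. Friction and masses are not known exactly. Their poses are not given: they have to be found in the camera images.
- rack: Aluminium gauge rack fixed to the desk: block 120 mm (its x) by 254 mm (its y), 38 mm high, origin at the centre of its underside. Four slots run along its x, side by side along y, narrowing from the right end (-y, widest) to the left (+y). Slabs in the rack stand 40 mm apart, face to face. In front (-x) a 10 mm high, 56 mm deep ledge carries the lock bar.
- lock (a joint): Travel of the rack's lock bar along the rack's y, in m: 0 is fully open (right), 0.06 fully home (left, against its stop). It starts at 0 to 0.012, slides with about 1.5 N of friction and stays where it is left.
- lock_tab (a point): Centre of the black upright tab on the lock bar, 10 mm below its top: the tab is 22 mm along the rack's x, 16 mm along its y, and 45 mm high, its top 65.5 mm above the desk. It stands 102 mm in front (-x) of the rack's centre line and moves with the lock bar.
- cover_grip (a point): The loose dust cover, about 320 g: a flat clear plastic sheet 122 mm (its x) by 262 mm (its y), 6 mm thick, that lies over the rack's slots at the start. On its middle stands a black grip ridge 90 mm long (its x), 18 mm wide (its y), 40 mm high. This point is in the middle of the ridge, 30 mm above the cover's underside and 16 mm below the ridge's top.
- mat_mid (a point): Centre of the top of the thin grey felt mat fixed to the desk, 155 mm (its x) by 285 mm (its y), its top 3 mm above the desk. The place for the dust cover.
- slab_37_mid (a point): Resin specimen slab 37 mm thick (its y), 90 mm long (its x), 70 mm high (its z), about 291 g, plain grey with a round polished metal section in each face, standing on its long edge. The point is its centre, half-way up. Absent in some starts.
- slot_37 (a point): Centre of the floor of the slot for the 37 mm slab; x along the slot, y across, z up. Floor 20 mm above the desk, rim 38 mm. The slot is 104 mm long, closed at both ends, and narrows downwards: 51.4 mm wide at the rim, sloping flanks to a throat 39.4 mm wide from 30 mm above the desk down to the floor. A thicker slab jams on the flanks.
- slab_30_mid (a point): Resin specimen slab 30 mm thick (its y), 90 mm long (its x), 70 mm high (its z), about 236 g, plain grey with a round polished metal section in each face, standing on its long edge. The point is its centre, half-way up. Absent in some starts.
- slot_30 (a point): Centre of the floor of the slot for the 30 mm slab; x along the slot, y across, z up. Floor 16 mm above the desk, rim 38 mm. The slot is 104 mm long, closed at both ends, and narrows downwards: 44.4 mm wide at the rim, sloping flanks to a throat 32.4 mm wide from 30 mm above the desk down to the floor. A thicker slab jams on the flanks.
- slab_23_mid (a point): Resin specimen slab 23 mm thick (its y), 90 mm long (its x), 70 mm high (its z), about 181 g, plain grey with a round polished metal section in each face, standing on its long edge. The point is its centre, half-way up. Absent in some starts.
- slot_23 (a point): Centre of the floor of the slot for the 23 mm slab; x along the slot, y across, z up. Floor 12 mm above the desk, rim 38 mm. The slot is 104 mm long, closed at both ends, and narrows downwards: 37.4 mm wide at the rim, sloping flanks to a throat 25.4 mm wide from 30 mm above the desk down to the floor. A thicker slab jams on the flanks.
- slab_16_mid (a point): Resin specimen slab 16 mm thick (its y), 90 mm long (its x), 70 mm high (its z), about 126 g, plain grey with a round polished metal section in each face, standing on its long edge. The point is its centre, half-way up. Absent in some starts.
- slot_16 (a point): Centre of the floor of the slot for the 16 mm slab; x along the slot, y across, z up. Floor 8 mm above the desk, rim 38 mm. The slot is 104 mm long, closed at both ends, and narrows downwards: 30.4 mm wide at the rim, sloping flanks to a throat 18.4 mm wide from 30 mm above the desk down to the floor. A thicker slab jams on the flanks.
- oil_bottle: Bystander, loose: amber oil bottle, 34 mm across, 70 high; origin at the centre of its underside.
- beaker: Bystander, loose: glass beaker, 68 mm across, 85 high; origin at the centre of its underside.
- slide_box: Bystander, loose: white slide box, 75 x 85 x 28 high; origin at the centre of its underside.
- dish: Bystander, loose: glass dish, 88 mm across, 14 high; origin at the centre of its underside.
- objective: Bystander, loose: brass microscope objective, 32 mm across, 42 high; origin at the centre of its underside.
There are look-alikes about, which are no part of the job. Leave any pink look-alike of the part that bears slab_16_mid alone.

How it is judged (in metres and radians):
On the way, in this order (a step that is already met when the one before it is completed fails the run):
1. the dust cover lies on the felt mat, let go (horizontal distance between cover_grip and mat_mid below 0.03 m and height (world z) of cover_grip below 0.04 m and angle between the y axis of cover_grip and the y axis of mat_mid, either way round below 0.2 rad and angle between cover_grip's own z axis and vertical below 0.06 rad and contact force between the fingers and cover below 0.1 N and linear speed of cover below 0.02 m/s), for 0.2 s.
2. every slab present is seated in its own slot, let go (x of slab_37_mid in the frame of slot_37 between -0.011 and 0.011 m and y of slab_37_mid in the frame of slot_37 between -0.005 and 0.005 m and z of slab_37_mid in the frame of slot_37 between 0.0315 and 0.0385 m and angle between each of slab_37_mid, slab_30_mid, slab_23_mid, slab_16_mid's own z axis and vertical below 0.08 rad and contact force between the fingers and slab_37 below 0.1 N and linear speed of each of slab_37, slab_30, slab_23, slab_16 below 0.02 m/s and x of slab_30_mid in the frame of slot_30 between -0.011 and 0.011 m and y of slab_30_mid in the frame of slot_30 between -0.005 and 0.005 m and z of slab_30_mid in the frame of slot_30 between 0.0315 and 0.0385 m and contact force between the fingers and slab_30 below 0.1 N and x of slab_23_mid in the frame of slot_23 between -0.011 and 0.011 m and y of slab_23_mid in the frame of slot_23 between -0.005 and 0.005 m and z of slab_23_mid in the frame of slot_23 between 0.0315 and 0.0385 m and contact force between the fingers and slab_23 below 0.1 N and x of slab_16_mid in the frame of slot_16 between -0.011 and 0.011 m and y of slab_16_mid in the frame of slot_16 between -0.005 and 0.005 m and z of slab_16_mid in the frame of slot_16 between 0.0315 and 0.0385 m and contact force between the fingers and slab_16 below 0.1 N), for 0.2 s.
3. the lock bar is pushed home (value of joint lock above 0.054 m), for 0.2 s.
At the end, for the whole second after the job is handed in: Cover flat on the mat (within 30 mm of its centre, 0.2 rad of its length); each slab upright on the floor of its own slot (3.5 mm in height, 5 mm across, 11 mm along, 0.08 rad tilt); lock bar at 0.054 m or more; all released and at rest (all of step 1 and all of step 2 and value of joint lock above 0.054 m); the robot touches nothing.
It fails at once if a slab is squeezed by the fingers with more than 45 N a side (contact force between the fingers and slab_37 above 90 N or contact force between the fingers and slab_30 above 90 N or contact force between the fingers and slab_23 above 90 N or contact force between the fingers and slab_16 above 90 N).
It fails at once if a slab is pressed or dropped on the rack with more than 45 N (contact force between any of slab_37, slab_30, slab_23, slab_16 and rack above 45 N).
It fails at once if a bystander is shifted more than 30 mm (distance of any of oil_bottle, beaker, slide_box, dish, objective from where it was at the start of the episode above 0.03 m).
Of slab_37, slab_30, slab_23, slab_16 only 3 to 4 are there at a start; the rules pass over those that are not, and their reading is None.
At some moment in a run one of cover may be knocked a few centimetres aside while the robot is not near it.
It also fails if it takes over 210 s, if anything falls off the work surface, if the arm or the gripper's body presses on something with over 40 N, if the wrist force passes 120 N, or if a joint passes its speed limit or range.

## Working session

There is one attempt and no reset: what is moved stays moved. The work goes in short steps, Python scripts to look and compute and a tool call to move; the robot and the scene stay as the last step left them, time stands still between calls to the robot, and variables do not carry over. Pictures are saved under pics/ and viewed, at most 14 in all, crops included, and the job is handed in when it is done.

Besides the shell and the picture viewer there is one more tool, called after "Emit:" by a JSON object that holds its "method" and its "body". play_rows: Moves the arm, as the interface text tells. Its arguments: {"type":"object","properties":{"steps":{"type":"array","items":{"type":"array","items":{"type":"array","items":{"type":"number"}}}},"force":{"type":"number"}},"required":["steps"]}

```bash
mkdir -p pics; ls
python3 - <<'E'
from cell import *
import cv2,numpy as np
o=get_obs();print({k:np.round(v,3) for k,v in o.items()})
ims=[]
for c in("top","side"):
    r=read_camera(c);print(c,np.round(r["intrinsics"],1).tolist(),np.round(r["view"],3).tolist(),r.keys())
    cv2.imwrite(f"pics/{c}0.png",r["frame"][:,:,::-1])
    for n in("rack","lock_tab","cover_grip","mat_mid","slab_37_mid","slab_30_mid","slab_23_mid","slab_16_mid","oil_bottle","beaker","slide_box","dish","objective"):
        try: print(n,[(round(d["p"],2),np.round(d["extent"]).astype(int).tolist(),int(d["pixels"].sum())) for d in silhouettes(c,n)])
        except Exception as e: print(n,e)
E
```

```text
pics
{'time_s': np.float64(0.0), 'qpos': array([72.199, 18.439, -4.016, 83.176,  1.295, 78.541, -3.261]), 'joint_velocities': array([-0.009, -0.013,  0.014,  0.01 ,  0.064, -0.027, -0.03 ]), 'effort': array([ 0.0000e+00, -4.9129e+01, -4.0400e-01, -3.1253e+01, -6.4000e-02,
        4.4000e-02,  0.0000e+00]), 'tool_pos': array([ 0.207, -0.615,  0.221]), 'tool_rot': array([-1.7989e+02,  6.0000e-03,  1.8611e+01]), 'force': array([ 0.867,  0.269, -0.643]), 'wrist_torque': array([ 0.017,  0.008, -0.021]), 'grasp_force': np.float64(0.0), 'grip_width': np.float64(0.087)}
top [[558.7, 0.0, 317.8], [0.0, 558.7, 239.5], [0.0, 0.0, 1.0]] [[-0.001, -1.0, 0.01, -0.013], [0.999, -0.0, 0.051, -0.569], [-0.051, 0.01, 0.999, -1.28], [0.0, 0.0, 0.0, 1.0]] dict_keys(['frame', 'intrinsics', 'view'])
rack []
lock_tab [(0.9, [282, 248, 350, 268], 608)]
cover_grip [(0.79, [240, 178, 362, 254], 6177), (0.59, [247, 229, 362, 276], 2916)]
mat_mid [(0.64, [114, 209, 190, 338], 8090)]
slab_37_mid []
slab_30_mid [(0.96, [408, 214, 432, 253], 701)]
slab_23_mid [(0.81, [460, 274, 484, 320], 737)]
slab_16_mid [(0.95,
[... 846 characters left out ...]
37_mid [(0.49, [268, 209, 385, 308], 3448), (0.25, [226, 336, 290, 367], 1583)]
slab_30_mid [(0.63, [322, 326, 376, 372], 1983)]
slab_23_mid [(0.64, [246, 406, 309, 455], 2063), (0.36, [280, 231, 312, 294], 739)]
slab_16_mid [(0.82, [230, 337, 287, 369], 1614), (0.63, [177, 295, 230, 337], 1579)]
oil_bottle [(0.64, [415, 252, 431, 286], 428)]
beaker [(0.66, [415, 304, 460, 359], 1801), (0.44, [229, 334, 286, 369], 1590), (0.24, [268, 210, 389, 308], 3430)]
slide_box [(0.68, [201, 228, 246, 272], 1321)]
dish [(0.74, [350, 161, 386, 184], 691), (0.35, [322, 325, 378, 372], 1936), (0.35, [299, 386, 323, 410], 357)]
objective [(0.67, [302, 382, 323, 409], 380), (0.27, [276, 230, 314, 292], 717)]
```

View pics/top0.png

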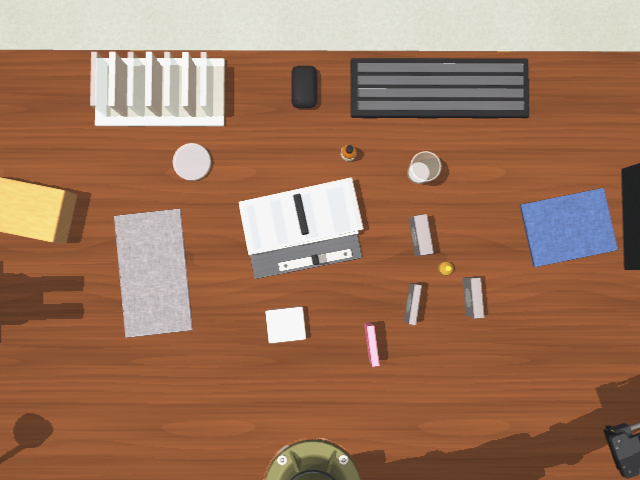

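View pics/side0.png

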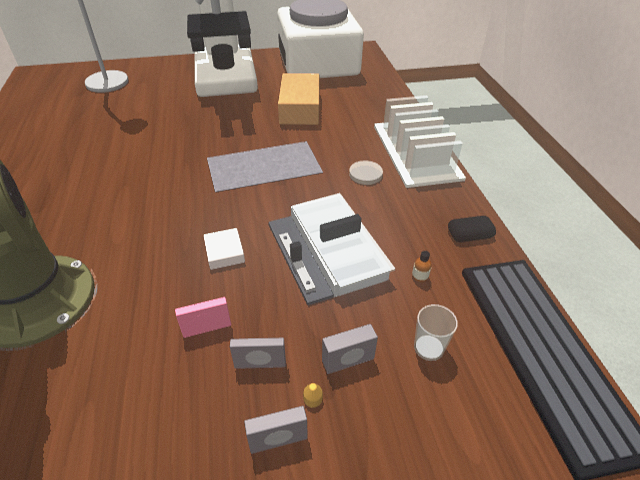

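The top picture shows the rack under its clear cover (ridge at about (302,214)), the mat at (152,273), and three grey slabs at (422,235), (413,304) and (474,298). The microscope casts a shadow at the left, and there is a plate rack at the top left.

Look-alikes:
- **Pink slab:** top (372,345), side (203,318). It is not to be touched.
- **Blue cloth:** (569,227), a look-alike of the grey mat at (152,273).
- **White rack:** (160,90), a look-alike of the gauge rack.

The side view shows the grey slabs at (258,353), (350,348) and (277,430). I'll fit models to them next.

```bash
cat > h.py <<'E'
import numpy as np,cv2
from scipy.optimize import minimize
from cell import *
def proj(cam,P):
    P=np.c_[P,np.ones(len(P))]@cam["view"].T
    q=np.c_[P[:,0],-P[:,1],-P[:,2]]@cam["intrinsics"].T
    return q[:,:2]/q[:,2:]
def box(sx,sy,z0,z1,cx=0,cy=0):
    return np.array([[cx+a*sx/2,cy+b*sy/2,z] for a in(-1,1) for b in(-1,1) for z in(z0,z1)])
def place(B,p):
    c,s=np.cos(p[2]),np.sin(p[2]);return np.c_[B[:,0]*c-B[:,1]*s+p[0],B[:,0]*s+B[:,1]*c+p[1],B[:,2]]
SH=4
def render(cam,boxes,p,k=3):
    m=np.zeros((480*k,640*k),np.uint8)
    for B in boxes:
        h=cv2.convexHull(((proj(cam,place(B,p))+.5)*k-.5).astype(np.float32))
        cv2.fillConvexPoly(m,np.round(h*2**SH).astype(np.int32),255,shift=SH)
    return cv2.resize(m,(640,480),interpolation=cv2.INTER_AREA)/255.
def fit(obs,boxes,p0,dz=None):
    obs=[(c,cv2.GaussianBlur(m.astype(np.float32),(0,0),1)) for c,m in obs]
    def f(p):
        s=0
        for c,m in obs:
            r=cv2.GaussianBlur(render(c,boxes,p).astype(np.float32),(0,0),1);s+=np.minimum(r,m).sum()/max(np.maximum(r,m).sum(),1)
        return 1-s/len(obs)
    p0=np.array(p0,float)
    for st in((.015,.015,.15),(.004,.004,.05)):
        r=minimize(f,p0,method="Nelder-Mead",options=dict(initial_simplex=np.vstack([p0]+[p0+np.eye(3)[i]*st[i] for i in range(3)]),xatol=1e-5,fatol=1e-5));p0=r.x
    return r.x,r.fun
def unproj(cam,uv,z):
    K,V=cam["intrinsics"],cam["view"];d=np.linalg.inv(K)@[uv[0],uv[1],1];d=V[:3,:3].T@[d[0],-d[1],-d[2]]
    c=-V[:3,:3].T@V[:3,3];return c+d*(z-c[2])/d[2]
def show(n,p,f): print(n,"x %.4f y %.4f yaw %.2f err %.3f"%(p[0],p[1],np.degrees(p[2]),f))
E
cat > a.py <<'E'
from h import *
T=read_camera("top");S=read_camera("side")
def near(cam,uv,names):
    c=[d for n in names for d in silhouettes(cam,n) if d["pixels"][max(0,uv[1]-3):uv[1]+4,uv[0]-3:uv[0]+4].any() and d["pixels"].sum()<9000]
    return max(c,key=lambda d:d["p"])["pixels"] if c else None
sn=["slab_%d_mid"%t for t in(16,23,30,37)]+["objective","beaker","oil_bottle","lock_tab","dish"]
for uv,us in(((422,235),(350,348)),((413,304),(258,353)),((474,298),(277,430))):
    mt,ms=near("top",uv,sn),near("side",us,sn)
    obs=[(c,m) for c,m in((T,mt),(S,ms)) if m is not None];print(uv,len(obs))
    p0=[*unproj(T,uv,.05)[:2],-.1]
    for t in(.016,.023,.03,.037): show(t,*fit(obs,[box(.09,t,0,.07)],p0))
p0=[*unproj(T,(152,273),.003)[:2],.1]
mt,ms=near("top",(152,273),["mat_mid"]),near("side",(265,165),["mat_mid"])
for o in([(T,mt),(S,ms)],[(T,mt)]): show("mat",*fit(o,[box(.155,.285,.002,.003)],p0))
p0=[*unproj(T,(302,215),.04)[:2],.19]
mt,ms=near("top",(302,215),["cover_grip"]),near("side",(341,230),["cover_grip"])
B=[box(.122,.262,.038,.044),box(.09,.018,.044,.084)]
for o in([(T,mt),(S,ms)],[(T,mt)]): show("cover",*fit(o,B,p0))
for n,uv,z in(("tab",(316,259),.0655),):print(n,unproj(T,uv,z))
E
python3 a.py
```

```text
(422, 235) 2
0.016 x 0.5796 y -0.2512 yaw 7.97 err 0.221
0.023 x 0.5793 y -0.2488 yaw 9.67 err 0.103
0.03 x 0.5790 y -0.2471 yaw 10.15 err 0.083
0.037 x 0.5785 y -0.2473 yaw 9.63 err 0.183
(413, 304) 2
0.016 x 0.4251 y -0.2268 yaw -8.77 err 0.074
0.023 x 0.4261 y -0.2243 yaw -8.79 err 0.203
0.03 x 0.4267 y -0.2226 yaw -5.93 err 0.302
0.037 x 0.4272 y -0.2188 yaw -5.66 err 0.376
(474, 298) 2
0.016 x 0.4387 y -0.3653 yaw 4.19 err 0.110
0.023 x 0.4384 y -0.3643 yaw 3.18 err 0.080
0.03 x 0.4389 y -0.3626 yaw 0.48 err 0.194
0.037 x 0.4388 y -0.3589 yaw 1.07 err 0.283
mat x 0.4954 y 0.3690 yaw 96.82 err 0.035
mat x 0.4939 y 0.3714 yaw 96.26 err 0.021
cover x 0.6252 y 0.0250 yaw 12.39 err 0.038
cover x 0.6243 y 0.0257 yaw 12.41 err 0.036
tab [ 0.52343863 -0.00873088  0.0655    ]
```

The three grey slabs fit as 30, 16 and 23 mm, so the 37 mm slab is absent. The mat and cover are also located. I'm moving over the cover first.

Emit:
{"method": "play_rows", "body": {"steps": [[[0,0,0,0,0,0.108,0.087],[0.027,-0.027,0,0,0,0,0.087],[0.027,-0.027,0,0,0,0,0.087],[0.027,-0.027,0,0,0,0,0.087],[0.027,-0.027,0,0,0,0,0.087],[0.027,-0.027,0,0,0,0,0.087],[0.027,-0.027,0,0,0,0,0.087],[0.027,-0.027,0,0,0,0,0.087],[0.027,-0.027,0,0,0,0,0.087],[0.027,-0.027,0,0,0,0,0.087],[0.027,-0.027,0,0,0,0,0.087],[0.027,-0.027,0,0,0,0,0.087]]], "force": 20}}

```text
time_s: 5.6
tool_pos: [0.4342, -0.2607, 0.2229]
tool_rot: [180.0, -0.0, 12.4]
force: [0.6, -1.3, 1.1]
grip_width: 0.0873
grasp_force: 0.0
```

Emit:
{"method": "play_rows", "body": {"steps": [[[0.027,-0.027,0,0,0,0,0.087],[0.027,-0.027,0,0,0,0,0.087],[0.027,-0.027,0,0,0,0,0.087],[0.027,-0.027,0,0,0,0,0.087],[0.027,-0.027,0,0,0,0,0.087],[0.027,-0.027,0,0,0,0,0.087],[0.027,-0.027,0,0,0,0,0.087],[0.027,-0.027,0,0,0,0,0.087],[0,0,0,0,0,0,0.087],[0,0,0,0,0,0,0.087]]]}}

```text
time_s: 6.6
tool_pos: [0.5981, -0.0037, 0.2223]
tool_rot: [-180.0, 0.0, 12.6]
force: [0.4, -0.2, -0.5]
grip_width: 0.0871
grasp_force: 0.0
```

```bash
cat >> h.py <<'E'
def to(x,y,z,yaw):
    o=get_obs();p=o["tool_pos"];c=np.radians(o["tool_rot"][2]);d=np.array([x,y,z])-p
    dy=(np.radians(yaw)-c+np.pi/2)%np.pi-np.pi/2
    print("now",np.round(p,4),np.round(o["tool_rot"],2),"t",round(float(o["time_s"]),2),"shift tool x %.4f y %.4f z %.4f then turn z %.4f rad"%(d[0]*np.cos(c)+d[1]*np.sin(c),d[0]*np.sin(c)-d[1]*np.cos(c),-d[2],-dy))
E
python3 - <<'E'
from h import *
W=read_camera("wrist");cv2.imwrite("pics/w1.png",W["frame"][:,:,::-1])
print(np.round(W["view"],3).tolist(),W["intrinsics"].tolist())
for d in silhouettes("wrist","cover_grip"): print(d["p"],d["extent"],d["pixels"].sum())
m=[(W,silhouettes("wrist","cover_grip")[0]["pixels"])]
to(.6252,.025,.15,12.4)
print(proj(W,place(box(.09,.018,.044,.084),(.6252,.025,.2163))))
E
```

```text
[[0.219, -0.976, -0.0, -0.134], [0.944, 0.212, -0.254, -0.534], [0.247, 0.055, 0.967, -0.537], [0.0, 0.0, 0.0, 1.0]] [[332.61616011811975, 0.0, 314.6310345799486], [0.0, 332.61616011811975, 238.6673100630704], [0.0, 0.0, 1.0]]
0.66 [154.1, 121.8, 422.2, 248.0] 30918
0.32 [410.8, 38.7, 461.3, 86.9] 1635
now [ 0.5977 -0.0065  0.2225] [1.7994e+02 3.0000e-02 1.2290e+01] t 6.75 shift tool x 0.0336 y -0.0249 z 0.0725 then turn z -0.0020 rad
[[302.5885522  232.02205239]
 [301.06905191 242.04723645]
 [285.4569298  231.94129882]
 [281.80447238 241.95685983]
 [302.18121784 142.9167459 ]
 [300.48660122 141.76415686]
 [283.85298555 142.82670902]
 [279.69562305 141.66196875]]
```

View pics/w1.png

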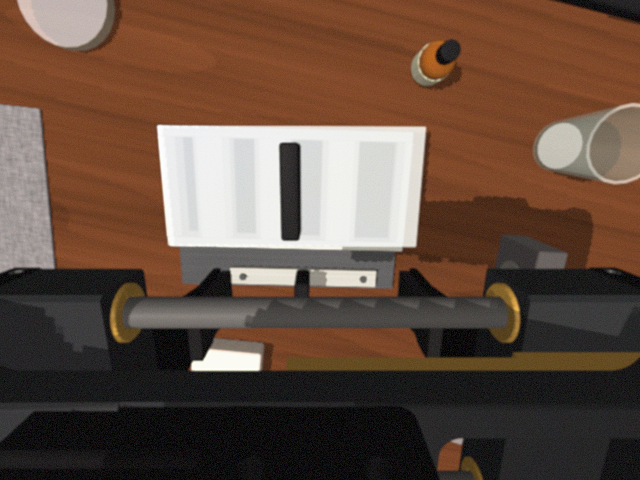

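The wrist picture shows the ridge at columns 279–301 and rows 141–241, which is where the fit predicted it. I'll descend and grip it.

Emit:
{"method": "play_rows", "body": {"steps": [[[0.0336,-0.025,0,0,0,0,0.087],[0,0,0.03,0,0,0,0.087],[0,0,0.03,0,0,0,0.087],[0,0,0.03,0,0,0,0.087],[0,0,0.03,0,0,0,0.087],[0,0,0.03,0,0,0,0.087],[0,0,0.015,0,0,0,0.087],[0,0,0.005,0,0,0,0.087],[0,0,0,0,0,0,0.087]]]}}

```text
time_s: 7.65
tool_pos: [0.6256, 0.0262, 0.0528]
tool_rot: [180.0, 0.0, 12.4]
force: [-0.8, 0.5, 0.7]
grip_width: 0.0872
grasp_force: 0.0
```

Emit:
{"method": "play_rows", "body": {"steps": [[[0,0,0,0,0,0,0.0],[0,0,0,0,0,0,0.0],[0,0,0,0,0,0,0.0],[0,0,0,0,0,0,0.0],[0,0,0,0,0,0,0.0],[0,0,0,0,0,0,0.0],[0,0,0,0,0,0,0.0],[0,0,0,0,0,0,0.0]]], "force": 30}}

```text
time_s: 8.45
tool_pos: [0.6254, 0.027, 0.0525]
tool_rot: [180.0, 0.0, 12.4]
force: [0.2, -0.1, -0.3]
grip_width: 0.0309
grasp_force: 0.0
```

Still closing.

Emit:
{"method": "play_rows", "body": {"steps": [[[0,0,0,0,0,0,0.0],[0,0,0,0,0,0,0.0],[0,0,0,0,0,0,0.0],[0,0,0,0,0,0,0.0],[0,0,-0.02,0,0,0,0.0],[0,0,-0.03,0,0,0,0.0],[0,0,-0.03,0,0,0,0.0],[0,0,-0.02,0,0,0,0.0],[0,0,0,0,0,0,0.0]]]}}

```text
time_s: 9.35
tool_pos: [0.6273, 0.0273, 0.1554]
tool_rot: [179.9, -0.3, 12.4]
force: [-0.4, 0.3, -2.5]
grip_width: 0.0177
grasp_force: 30.0
```

Run:
```python
from h import *
to(.4950,.370,.15,12.4)
T=read_camera("top");cv2.imwrite("pics/t2.png",cv2.resize(T["frame"][130:300,100:400,::-1],None,fx=2.6,fy=2.6))
```

```text
now [0.6273 0.0273 0.1554] [179.93  -0.3   12.42] t 9.35 shift tool x -0.0555 y -0.3631 z 0.0054 then turn z 0.0004 rad
```

View pics/t2.png

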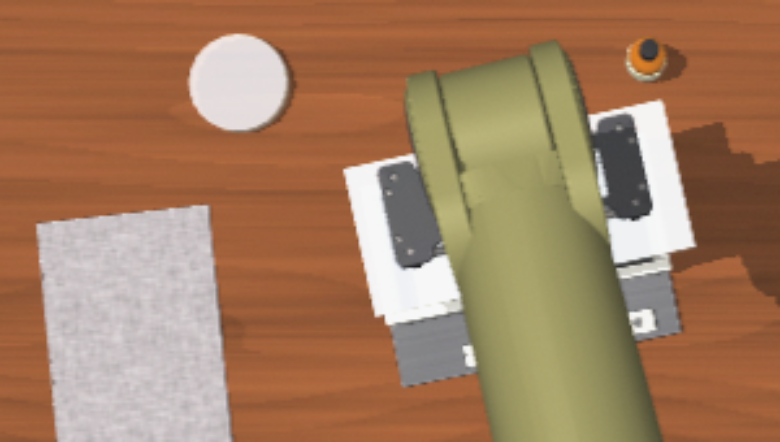

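The cover is lifted. I'll carry it over the mat and turn it.

Emit:
{"method": "play_rows", "body": {"steps": [[[-0.0046,-0.0302,0,0,0,0,0],[-0.0046,-0.0302,0,0,0,0,0],[-0.0046,-0.0302,0,0,0,0,0],[-0.0046,-0.0302,0,0,0,0,0],[-0.0046,-0.0302,0,0,0,0,0],[-0.0046,-0.0302,0,0,0,0,0],[-0.0046,-0.0302,0,0,0,0,0],[-0.0046,-0.0302,0,0,0,0,0],[-0.0046,-0.0302,0,0,0,0,0],[-0.0046,-0.0302,0,0,0,0,0],[-0.0046,-0.0302,0,0,0,0,0],[-0.0046,-0.0302,0,0,0,0,0]]]}}

```text
time_s: 10.6
tool_pos: [0.492, 0.369, 0.1498]
tool_rot: [179.9, 0.2, 12.4]
force: [0.8, -0.1, -2.6]
grip_width: 0.0179
grasp_force: 30.0
```

Emit:
{"method": "play_rows", "body": {"steps": [[[0,0,0,0,0,-0.1225,0],[0,0,0,0,0,-0.1225,0],[0,0,0,0,0,-0.1225,0],[0,0,0,0,0,-0.1225,0],[0,0,0,0,0,-0.1225,0],[0,0,0,0,0,-0.1225,0],[0,0,0,0,0,-0.1225,0],[0,0,0,0,0,-0.1225,0],[0,0,0,0,0,-0.1225,0],[0,0,0,0,0,-0.1225,0],[0,0,0,0,0,-0.1225,0],[0,0,0,0,0,-0.1225,0]]]}}

```text
time_s: 11.8
tool_pos: [0.4925, 0.368, 0.1499]
tool_rot: [-179.8, 0.1, 97.0]
force: [0.5, 1.1, -2.2]
grip_width: 0.0178
grasp_force: 30.0
```

Run:
```python
from h import *
to(.4950,.370,.0185,96.5)
```

```text
now [0.4925 0.368  0.1499] [-1.798e+02  9.000e-02  9.695e+01] t 11.8 shift tool x 0.0017 y 0.0027 z 0.1314 then turn z 0.0079 rad
```

Emit:
{"method": "play_rows", "body": {"steps": [[[0.002,0.0025,0,0,0,0,0],[0,0,0.025,0,0,0,0],[0,0,0.025,0,0,0,0],[0,0,0.025,0,0,0,0],[0,0,0.025,0,0,0,0],[0,0,0.015,0,0,0,0],[0,0,0.008,0,0,0,0],[0,0,0.003,0,0,0,0],[0,0,0.002,0,0,0,0],[0,0,0,0,0,0,0]]]}}

```text
time_s: 12.8
tool_pos: [0.4963, 0.3717, 0.0253]
tool_rot: [179.9, -0.0, 96.6]
force: [-0.1, 0.2, -2.2]
grip_width: 0.0177
grasp_force: 30.0
```

Emit:
{"method": "play_rows", "body": {"steps": [[[0,0,0.002,0,0,0,0],[0,0,0,0,0,0,0]]]}}

```text
time_s: 13.0
tool_pos: [0.4962, 0.3714, 0.0229]
tool_rot: [180.0, -0.0, 96.6]
force: [-0.1, -0.4, -2.8]
grip_width: 0.0176
grasp_force: 30.0
```

Emit:
{"method": "play_rows", "body": {"steps": [[[0,0,0.002,0,0,0,0],[0,0,0.0015,0,0,0,0],[0,0,0,0,0,0,0]]]}}

```text
time_s: 13.3
tool_pos: [0.4957, 0.3711, 0.0187]
tool_rot: [-180.0, 0.0, 96.6]
force: [-0.2, -0.4, -2.9]
grip_width: 0.0175
grasp_force: 30.0
```

Emit:
{"method": "play_rows", "body": {"steps": [[[0,0,0.001,0,0,0,0],[0,0,0.001,0,0,0,0],[0,0,0,0,0,0,0]]]}}

```text
time_s: 13.6
tool_pos: [0.4959, 0.3713, 0.0175]
tool_rot: [180.0, 0.0, 96.7]
force: [-1.2, -1.5, 1.2]
grip_width: 0.018
grasp_force: 30.0
```

Contact: the force went from −2.9 to +1.2 N. I'll release, rise, and move back over the rack.

Emit:
{"method": "play_rows", "body": {"steps": [[[0,0,0,0,0,0,0.06],[0,0,0,0,0,0,0.06],[0,0,0,0,0,0,0.06],[0,0,0,0,0,0,0.06],[0,0,0,0,0,0,0.06],[0,0,-0.01,0,0,0,0.06],[0,0,-0.03,0,0,0,0.06],[0,0,-0.05,0,0,0,0.06],[0,0,-0.05,0,0,0,0.06],[0,0,-0.05,0,0,0,0.06],[0,0,-0.05,0,0,0,0.06]]]}}

```text
time_s: 14.7
tool_pos: [0.4954, 0.3714, 0.26]
tool_rot: [179.9, -0.0, 96.7]
force: [2.1, 0.5, 0.2]
grip_width: 0.0598
grasp_force: 0.0
```

Emit:
{"method": "play_rows", "body": {"steps": [[[0,0,0,0,0,0.1225,0.06],[0,0,0,0,0,0.1225,0.06],[0,0,0,0,0,0.1225,0.06],[0,0,0,0,0,0.1225,0.06],[0,0,0,0,0,0.1225,0.06],[0,0,0,0,0,0.1225,0.06],[0,0,0,0,0,0.1225,0.06],[0,0,0,0,0,0.1225,0.06],[0,0,0,0,0,0.1225,0.06],[0,0,0,0,0,0.1225,0.06],[0,0,0,0,0,0.1225,0.06],[0,0,0,0,0,0.1225,0.06]]]}}

```text
time_s: 15.9
tool_pos: [0.4955, 0.3716, 0.2578]
tool_rot: [-180.0, -0.0, 12.2]
force: [-0.7, -0.4, -0.1]
grip_width: 0.06
grasp_force: 0.0
```

Run:
```python
from h import *
to(.59,.00,.25,12.4)
```

```text
now [0.4955 0.3716 0.2578] [-1.7998e+02 -3.0000e-02  1.2170e+01] t 15.9 shift tool x 0.0140 y 0.3832 z 0.0078 then turn z -0.0040 rad
```

Emit:
{"method": "play_rows", "body": {"steps": [[[0.0014,0.038,0,0,0,0,0.06],[0.0014,0.038,0,0,0,0,0.06],[0.0014,0.038,0,0,0,0,0.06],[0.0014,0.038,0,0,0,0,0.06],[0.0014,0.038,0,0,0,0,0.06],[0.0014,0.038,0,0,0,0,0.06],[0.0014,0.038,0,0,0,0,0.06],[0.0014,0.038,0,0,0,0,0.06],[0.0014,0.038,0,0,0,0,0.06],[0.0014,0.038,0,0,0,0,0.06],[0,0,0,0,0,0,0.06]]]}}

```text
time_s: 17.0
tool_pos: [0.5922, -0.0046, 0.2571]
tool_rot: [179.8, 0.0, 11.9]
force: [0.3, 0.0, -1.1]
grip_width: 0.0599
grasp_force: 0.0
```

Run:
```python
from h import *
T=read_camera("top");W=read_camera("wrist")
for d in silhouettes("wrist","rack"): print("rack",d["p"],d["extent"],d["pixels"].sum())
for d in silhouettes("top","cover_grip"): print("cover",d["p"],d["extent"],d["pixels"].sum())
c=[d for d in silhouettes("top","cover_grip") if d["extent"][2]<230]
if c: show("cover",*fit([(T,c[0]["pixels"])],[box(.122,.262,.003,.009),box(.09,.018,.009,.049)],(.495,.37,1.68)))
cv2.imwrite("pics/w3.png",W["frame"][:,:,::-1])
np.savez("w3.npz",**W)
print(proj(W,place(box(.12,.254,0,.038),(.6252,.025,.2163))))
```

```text
rack 0.96 [176.6, 121.5, 406.7, 282.1] 31716
cover 0.78 [119.1, 213.2, 183.7, 330.6] 6133
cover x 0.4955 y 0.3708 yaw 96.61 err 0.020
[[399.87245979 224.56000549]
 [407.89528781 231.41116169]
 [202.594837   225.24929228]
 [192.09280745 232.16359685]
 [406.03651267 126.41943248]
 [415.36213058 123.85465864]
 [193.69282103 127.18349761]
 [181.40102993 124.69713779]]
```

View pics/w3.png

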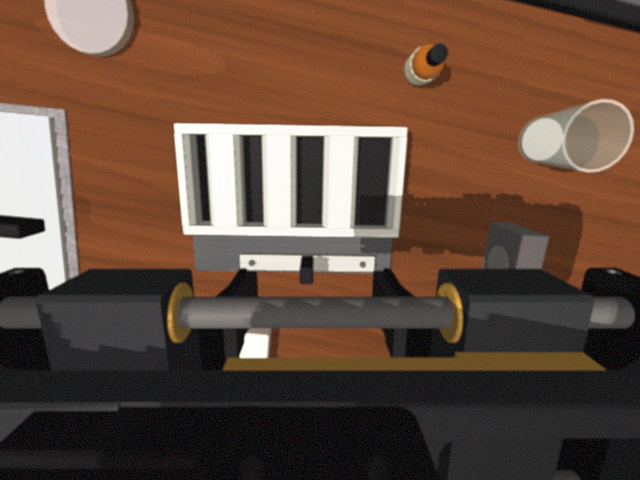

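The cover sits on the mat, fitted at (0.4955, 0.3708) with yaw 96.6°. The open rack shows at columns 177–406 and rows 124–236. Its slots narrow to the left, with dark floors at columns 202, 253, 310 and 373. Next is a precise fit of the rack.

```bash
cat >> h.py <<'E'
SLOT={37:(-.0945,.020),30:(-.021,.016),23:(.0455,.012),16:(.105,.008)}
def overlay(W,p,fn,crop,k):
    im=cv2.resize(W["frame"][:,:,::-1],None,fx=k,fy=k,interpolation=cv2.INTER_CUBIC)
    def q(sx,sy,cy,z,col):
        h=place(np.array([[a*sx/2,cy+b*sy/2,z] for a,b in((1,1),(1,-1),(-1,-1),(-1,1))]),p)
        cv2.polylines(im,[np.round(((proj(W,h)+.5)*k-.5)*16).astype(np.int32)],True,col,1,cv2.LINE_AA,4)
    q(.12,.254,0,.038,(0,0,255))
    for t,(y,z) in SLOT.items(): q(.104,(t+14.4)/1000,y,.038,(0,160,0));q(.104,(t+2.4)/1000,y,z,(255,0,0))
    a,b,c,d=crop;cv2.imwrite(fn,im[b*k:d*k,a*k:c*k])
E
python3 - <<'E'
from h import *
W=dict(np.load("w3.npz"))
m=(W["frame"].min(2)>165).astype(np.uint8);m[:118]=0;m[240:]=0;m[:,:165]=0;m[:,420:]=0
n,l,s,_=cv2.connectedComponentsWithStats(m);i=1+s[1:,4].argmax();print(s[i])
h=cv2.convexHull(cv2.findContours((l==i).astype(np.uint8),0,2)[0][0]);M=np.zeros((480,640),np.uint8);cv2.fillConvexPoly(M,h,1)
p,f=fit([(W,M)],[box(.12,.254,.0375,.038)],(.625,.032,.2));show("rack",p,f)
overlay(W,p,"pics/ov1.png",(165,112,425,292),3)
E
```

```text
[  174   123   233   114 13334]
rack x 0.6225 y 0.0350 yaw 11.29 err 0.037
```

View pics/ov1.png

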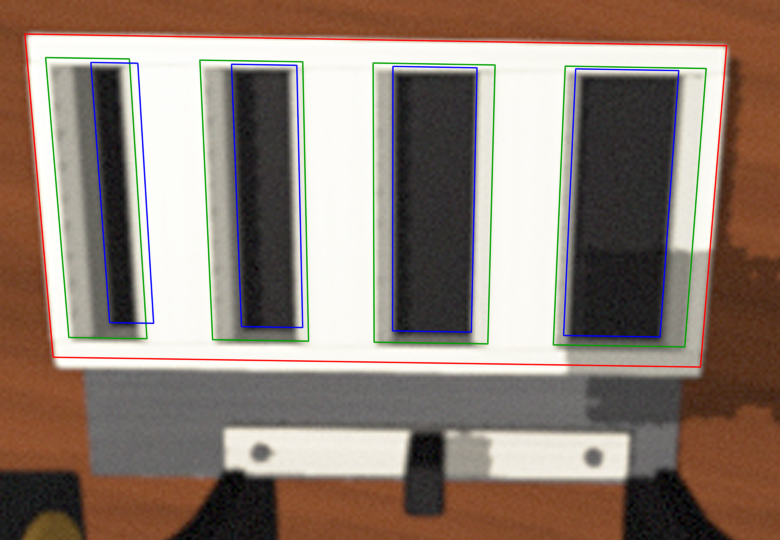

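The rack fit agrees with the slot lines to about 1 px across, and the slot offsets are confirmed. Now one wrist view of the slabs.

Emit:
{"method": "play_rows", "body": {"steps": [[[-0.0225,0.0218,0,0,0,0,0.06],[-0.0225,0.0218,0,0,0,0,0.06],[-0.0225,0.0218,0,0,0,0,0.06],[-0.0225,0.0218,0,0,0,0,0.06],[-0.0225,0.0218,0,0,0,0,0.06],[-0.0225,0.0218,0,0,0,0,0.06],[-0.0225,0.0218,0,0,0,0,0.06],[-0.0225,0.0218,0,0,0,0,0.06],[-0.0225,0.0218,0,0,0,0,0.06],[-0.0225,0.0218,0,0,0,0,0.06],[-0.0225,0.0218,0,0,0,0,0.06],[0,0,0,0,0,0,0.06]]]}}

```text
time_s: 18.45
tool_pos: [0.3987, -0.2873, 0.2572]
tool_rot: [179.9, 0.1, 12.1]
force: [-1.1, 0.2, 0.1]
grip_width: 0.0598
grasp_force: 0.0
```

Run:
```python
from h import *
W=read_camera("wrist");np.savez("w4.npz",**W)
S=dict([(30,(.579,-.247,.177)),(16,(.4251,-.2268,-.153)),(23,(.4384,-.3643,.055))])
im=W["frame"][:,:,::-1].copy()
D=[(n,d) for n in("slab_16_mid","slab_23_mid","slab_30_mid","slab_37_mid") for d in silhouettes("wrist",n)]
for t,p in S.items():
    r=render(W,[box(.09,t/1000,0,.07)],p)>.5
    c=sorted(D,key=lambda nd:-(nd[1]["pixels"]&r).sum()/(nd[1]["pixels"]|r).sum())
    if c:
        print(t,c[0][0],c[0][1]["p"],c[0][1]["extent"]);
        for u in(16,23,30): show(u,*fit([(W,c[0][1]["pixels"])],[box(.09,u/1000,0,.07)],p))
    cv2.drawContours(im,cv2.findContours(r.astype(np.uint8),0,2)[0],-1,(0,0,255),1)
cv2.imwrite("pics/w4.png",im)
to(.579,-.247,.25,10.15)
```

```text
30 slab_30_mid 0.72 [290.2, 0.0, 332.8, 87.9]
16 x 0.5781 y -0.2433 yaw 23.44 err 0.410
23 x 0.5796 y -0.2447 yaw 12.65 err 0.218
30 x 0.5800 y -0.2456 yaw 9.35 err 0.018
16 slab_16_mid 0.87 [242.8, 137.5, 289.8, 219.6]
16 x 0.4250 y -0.2259 yaw -8.99 err 0.033
23 x 0.4247 y -0.2271 yaw -12.06 err 0.223
30 x 0.4238 y -0.2317 yaw -11.11 err 0.361
23 slab_23_mid 0.57 [369.5, 149.7, 416.6, 240.4]
16 x 0.4395 y -0.3655 yaw 3.01 err 0.146
23 x 0.4395 y -0.3635 yaw 3.59 err 0.036
30 x 0.4393 y -0.3622 yaw 8.20 err 0.172
now [ 0.4024 -0.2825  0.2572] [ 1.800e+02 -3.000e-02  1.262e+01] t 18.7 shift tool x 0.1801 y 0.0040 z 0.0072 then turn z 0.0432 rad
```

View pics/w4.png

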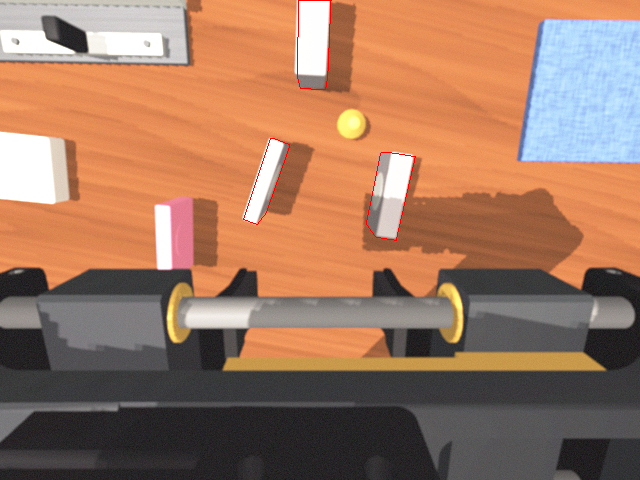

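The wrist view, with the fits drawn in red, shows slab 30 at (313,45), slab 16 at (265,180) and slab 23 at (392,195), and the outlines match. The pink look-alike is at (175,230) and stays untouched. Slab 30 goes first.

Emit:
{"method": "play_rows", "body": {"steps": [[[0.03,0.0005,0,0,0,0,0.06],[0.03,0.0005,0.01,0,0,0,0.06],[0.03,0.0005,0.02,0,0,0,0.06],[0.03,0.0005,0.02,0,0,0,0.06],[0.03,0.0005,0.02,0,0,0,0.06],[0.03,0.0005,0.02,0,0,0,0.06],[0,0,0,0,0,0.055,0.06],[0,0,0.02,0,0,0,0.06],[0,0,0,0,0,0,0.06],[0,0,0,0,0,0,0.06]]]}}

```text
time_s: 19.7
tool_pos: [0.5777, -0.2473, 0.1469]
tool_rot: [-180.0, 0.0, 9.4]
force: [-0.6, -0.2, 0.3]
grip_width: 0.0603
grasp_force: 0.0
```

Run:
```python
from h import *
to(.580,-.2457,.040,9.5)
```

```text
now [ 0.5777 -0.2473  0.1469] [-1.7995e+02  3.0000e-02  9.3700e+00] t 19.7 shift tool x 0.0025 y -0.0012 z 0.1069 then turn z -0.0023 rad
```

Emit:
{"method": "play_rows", "body": {"steps": [[[0.0025,-0.001,0.02,0,0,0,0.06],[0,0,0.025,0,0,0,0.06],[0,0,0.025,0,0,0,0.06],[0,0,0.025,0,0,0,0.06],[0,0,0.012,0,0,0,0.06],[0,0,0,0,0,0,0.06],[0,0,0,0,0,0,0.04],[0,0,0,0,0,0,0.04],[0,0,0,0,0,0,0.04],[0,0,0,0,0,0,0.04]]], "force": 15}}

```text
time_s: 20.7
tool_pos: [0.5805, -0.2473, 0.041]
tool_rot: [179.9, -0.1, 9.3]
force: [-0.8, 0.2, 0.1]
grip_width: 0.0418
grasp_force: 0.0
```

Emit:
{"method": "play_rows", "body": {"steps": [[[0,0,0,0,0,0,0.02],[0,0,0,0,0,0,0.02],[0,0,0,0,0,0,0.02],[0,0,0,0,0,0,0.02],[0,0,0,0,0,0,0.02],[0,0,0,0,0,0,0.02]]]}}

```text
time_s: 21.3
tool_pos: [0.5799, -0.247, 0.0402]
tool_rot: [180.0, -0.0, 9.3]
force: [-0.9, -0.1, 1.1]
grip_width: 0.0298
grasp_force: 15.0
```

Emit:
{"method": "play_rows", "body": {"steps": [[[0,0,-0.01,0,0,0,0.02],[0,0,-0.02,0,0,0,0.02],[0,0,-0.025,0,0,0,0.02],[0,0,-0.025,0,0,0,0.02],[0,0,-0.02,0,0,0,0.02],[0,0,0,0,0,-0.033,0.02],[0,0,0,0,0,0,0.02]]]}}

```text
time_s: 22.0
tool_pos: [0.58, -0.2472, 0.1409]
tool_rot: [180.0, -0.0, 11.2]
force: [0.7, -0.4, -2.7]
grip_width: 0.0295
grasp_force: 15.0
```

```bash
cat >> h.py <<'E'
RACK=np.array([.6215,.0350,np.radians(11.29)])
def slot(t,z,RACK=None):
    R=globals()["RACK"] if RACK is None else RACK
    q=place(np.array([[0,SLOT[t][0],0]]),R)[0];print("slot",t,np.round(q,4));to(q[0],q[1],z,np.degrees(R[2]))
E
python3 -c "
from h import *
slot(30,.14)"
```

```text
slot 30 [0.6256 0.0144 0.    ]
now [ 0.58   -0.2472  0.1409] [ 1.7996e+02 -4.0000e-02  1.1170e+01] t 22.0 shift tool x 0.0954 y -0.2478 z 0.0009 then turn z -0.0021 rad
```

Emit:
{"method": "play_rows", "body": {"steps": [[[0.0095,-0.0248,0,0,0,0,0.02],[0.0095,-0.0248,0,0,0,0,0.02],[0.0095,-0.0248,0,0,0,0,0.02],[0.0095,-0.0248,0,0,0,0,0.02],[0.0095,-0.0248,0,0,0,0,0.02],[0.0095,-0.0248,0,0,0,0,0.02],[0.0095,-0.0248,0,0,0,0,0.02],[0.0095,-0.0248,0,0,0,0,0.02],[0.0095,-0.0248,0,0,0,0,0.02],[0.0095,-0.0248,0,0,0,0,0.02],[0,0,0,0,0,0,0.02],[0,0,0,0,0,0,0.02]]]}}

```text
time_s: 23.2
tool_pos: [0.6244, 0.0153, 0.1392]
tool_rot: [-180.0, 0.1, 11.2]
force: [-0.1, -1.0, -2.0]
grip_width: 0.0297
grasp_force: 15.0
```

```bash
python3 -c "
from h import *
slot(30,.086)
W=read_camera('wrist');overlay(W,RACK,'pics/ov2.png',(120,60,440,300),2)
im=cv2.imread('pics/ov2.png');print(im.shape)
to(0,0,0,0)"
```

```text
slot 30 [0.6256 0.0144 0.    ]
now [0.6244 0.0153 0.1392] [-1.800e+02  1.100e-01  1.124e+01] t 23.2 shift tool x 0.0010 y 0.0011 z 0.0532 then turn z -0.0008 rad
(480, 640, 3)
now [0.6245 0.0137 0.1392] [1.7996e+02 1.0000e-01 1.1120e+01] t 23.25 shift tool x -0.6154 y -0.1070 z 0.1392 then turn z 0.1941 rad
```

View pics/ov2.png

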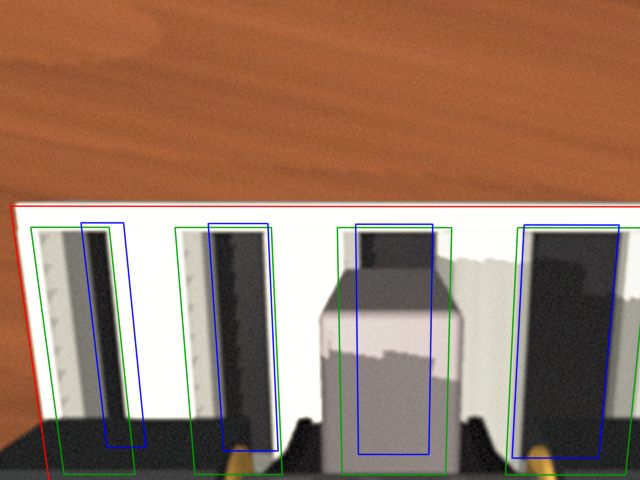

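The picture shows slab 30 held with its lower back edge at crop columns 344–437. The slot floor shows dark at columns 360–437 and is predicted at 356–433. I'll use the held slab to check the camera-to-tool offset.

```bash
python3 -c "
from h import *
W=read_camera('wrist');o=get_obs();print(o['tool_pos'],o['tool_rot'],o['force'])
p=[*o['tool_pos'][:2],np.radians(o['tool_rot'][2])];z=o['tool_pos'][2]
c=lambda q:(q+.5)*2-.5-[240,120]
print('pred bottom back',c(proj(W,place(np.array([[.045,.015,z-.04],[.045,-.015,z-.04],[.045,.015,z+.03],[.045,-.015,z+.03]]),p))).round(1).tolist())
for zz in(.016,.03,.038):
  w=.0162 if zz<.038 else .0222
  print(zz,c(proj(W,place(np.array([[.05,-.021+w,zz],[.05,-.021-w,zz]]),RACK))).round(1).tolist())
g=cv2.resize(W['frame'],None,fx=2,fy=2,interpolation=cv2.INTER_CUBIC).min(2)[120:,240:]
print(g[240,330:470:3].tolist());print(g[290,310:480:3].tolist());print(g[250,150:300:3].tolist())
print(g[275,330:450:3].tolist())
"
```

```text
[0.62463284 0.01294938 0.13935205] [1.79947572e+02 8.98804328e-02 1.10547440e+01] [ 0.49242381 -0.56708081 -2.96160181]
pred bottom back [[344.7, 267.2], [444.0, 267.5], [321.9, 310.2], [471.6, 310.6]]
0.016 [[351.1, 228.1], [428.0, 228.0]]
0.03 [[349.1, 230.4], [430.0, 230.4]]
0.038 [[332.5, 231.9], [446.6, 231.8]]
[254, 255, 246, 194, 184, 187, 189, 176, 118, 44, 30, 31, 28, 42, 56, 54, 59, 54, 56, 53, 55, 51, 55, 55, 54, 57, 53, 55, 54, 55, 51, 53, 51, 81, 174, 240, 238, 239, 239, 239, 250, 253, 253, 253, 253, 253, 253]
[253, 254, 253, 253, 253, 254, 255, 240, 127, 77, 78, 78, 77, 82, 79, 77, 81, 78, 75, 81, 82, 73, 78, 82, 81, 77, 75, 78, 79, 83, 80, 76, 77, 83, 80, 81, 76, 76, 74, 80, 75, 79, 78, 76, 77, 82, 135, 186, 194, 193, 199, 194, 195, 195, 194, 195, 196]
[254, 254, 254, 254, 254, 254, 254, 254, 255, 226, 173, 175, 186, 187, 189, 175, 132, 108, 111, 96, 64, 33, 28, 29, 35, 28, 37, 63, 62, 62, 63, 62, 60, 63, 61, 57, 118, 236, 242, 239, 246, 254, 254, 254, 253, 254, 254, 254, 254, 254]
[254, 255, 255, 171, 91, 74, 75, 78, 80, 76, 74, 81, 78, 77, 80, 79, 75, 80, 79, 76, 80, 78, 78, 77, 75, 79, 77, 79, 77, 75, 78, 78, 77, 74, 75, 75, 99, 136, 147, 151]
```

Both readings put the slot about 1.5 mm to the tool's +y side of the held slab. I'll correct for that, then lower while watching the force.

Emit:
{"method": "play_rows", "body": {"steps": [[[0.001,0.0015,0.01,0,0,0,0.02],[0,0,0.02,0,0,0,0.02],[0,0,0.02,0,0,0,0.02],[0,0,0.008,0,0,0,0.02],[0,0,0,0,0,0,0.02],[0,0,0,0,0,0,0.02]]], "force": 12}}

```text
time_s: 23.9
tool_pos: [0.6267, 0.0129, 0.0824]
tool_rot: [180.0, -0.0, 11.1]
force: [0.2, 0.4, -2.1]
grip_width: 0.0298
grasp_force: 12.0
```

Emit:
{"method": "play_rows", "body": {"steps": [[[0,0,0.002,0,0,0,0.02],[0,0,0.002,0,0,0,0.02],[0,0,0,0,0,0,0.02]]]}}

```text
time_s: 24.2
tool_pos: [0.6265, 0.0133, 0.0783]
tool_rot: [180.0, -0.0, 11.2]
force: [-0.7, 0.2, -1.4]
grip_width: 0.0299
grasp_force: 12.0
```

Emit:
{"method": "play_rows", "body": {"steps": [[[0,0,0.001,0,0,0,0.02],[0,0,0.001,0,0,0,0.02],[0,0,0,0,0,0,0.02]]]}}

```text
time_s: 24.5
tool_pos: [0.6262, 0.0134, 0.0759]
tool_rot: [180.0, 0.0, 11.2]
force: [-0.3, 0.4, -2.1]
grip_width: 0.0302
grasp_force: 12.0
```

Emit:
{"method": "play_rows", "body": {"steps": [[[0,0,0.001,0,0,0,0.02],[0,0,0.001,0,0,0,0.02],[0,0,0,0,0,0,0.02]]]}}

```text
time_s: 24.8
tool_pos: [0.6262, 0.0133, 0.0738]
tool_rot: [180.0, 0.0, 11.2]
force: [-0.1, 0.0, -2.4]
grip_width: 0.0302
grasp_force: 12.0
```

Emit:
{"method": "play_rows", "body": {"steps": [[[0,0,0.001,0,0,0,0.02],[0,0,0.001,0,0,0,0.02],[0,0,0,0,0,0,0.02]]]}}

```text
time_s: 25.1
tool_pos: [0.6262, 0.0133, 0.0718]
tool_rot: [180.0, 0.0, 11.2]
force: [-0.2, 0.4, -1.6]
grip_width: 0.0297
grasp_force: 12.0
```

Emit:
{"method": "play_rows", "body": {"steps": [[[0,0,0.001,0,0,0,0.02],[0,0,0.001,0,0,0,0.02],[0,0,0,0,0,0,0.02]]]}}

```text
time_s: 25.4
tool_pos: [0.6262, 0.0133, 0.0698]
tool_rot: [-180.0, 0.0, 11.2]
force: [-0.6, 0.0, -2.8]
grip_width: 0.03
grasp_force: 12.0
```

Emit:
{"method": "play_rows", "body": {"steps": [[[0,0,0.001,0,0,0,0.02],[0,0,0.001,0,0,0,0.02],[0,0,0,0,0,0,0.02]]]}}

```text
time_s: 25.7
tool_pos: [0.6262, 0.0133, 0.0678]
tool_rot: [-180.0, 0.0, 11.2]
force: [-0.4, 0.3, -3.0]
grip_width: 0.0299
grasp_force: 12.0
```

Emit:
{"method": "play_rows", "body": {"steps": [[[0,0,0.001,0,0,0,0.02],[0,0,0.001,0,0,0,0.02],[0,0,0.001,0,0,0,0.02],[0,0,0,0,0,0,0.02]]]}}

```text
time_s: 26.1
tool_pos: [0.6262, 0.0133, 0.0648]
tool_rot: [180.0, 0.0, 11.2]
force: [-0.7, -0.1, -1.2]
grip_width: 0.0299
grasp_force: 12.0
```

Emit:
{"method": "play_rows", "body": {"steps": [[[0,0,0.001,0,0,0,0.02],[0,0,0.001,0,0,0,0.02],[0,0,0.001,0,0,0,0.02],[0,0,0,0,0,0,0.02]]]}}

```text
time_s: 26.5
tool_pos: [0.6262, 0.0133, 0.0618]
tool_rot: [-180.0, 0.0, 11.2]
force: [0.2, -0.1, -2.9]
grip_width: 0.0297
grasp_force: 12.0
```

It is in the throat with no contact. I'll continue down to the floor.

Emit:
{"method": "play_rows", "body": {"steps": [[[0,0,0.001,0,0,0,0.02],[0,0,0.001,0,0,0,0.02],[0,0,0.001,0,0,0,0.02],[0,0,0.001,0,0,0,0.02],[0,0,0,0,0,0,0.02]]]}}

```text
time_s: 27.0
tool_pos: [0.6262, 0.0133, 0.0578]
tool_rot: [180.0, 0.0, 11.2]
force: [-0.2, -0.7, -2.0]
grip_width: 0.03
grasp_force: 12.0
```

Emit:
{"method": "play_rows", "body": {"steps": [[[0,0,0.0005,0,0,0,0.02],[0,0,0.0005,0,0,0,0.02],[0,0,0,0,0,0,0.02]]]}}

```text
time_s: 27.3
tool_pos: [0.6263, 0.0133, 0.0569]
tool_rot: [180.0, 0.0, 11.2]
force: [-1.0, -0.1, -2.6]
grip_width: 0.0298
grasp_force: 12.0
```

Emit:
{"method": "play_rows", "body": {"steps": [[[0,0,0.0005,0,0,0,0.02],[0,0,0.0005,0,0,0,0.02],[0,0,0,0,0,0,0.02]]]}}

```text
time_s: 27.6
tool_pos: [0.6264, 0.0134, 0.0562]
tool_rot: [180.0, -0.0, 11.2]
force: [-0.3, 0.1, -0.9]
grip_width: 0.0298
grasp_force: 12.0
```

Emit:
{"method": "play_rows", "body": {"steps": [[[0,0,0.0005,0,0,0,0.02],[0,0,0.0005,0,0,0,0.02],[0,0,0,0,0,0,0.02]]]}}

```text
time_s: 27.9
tool_pos: [0.6264, 0.0135, 0.056]
tool_rot: [180.0, -0.0, 11.2]
force: [-4.2, 0.6, 6.0]
grip_width: 0.0303
grasp_force: 12.0
```

It has reached the floor. Release, rise, and go to slab 23.

Emit:
{"method": "play_rows", "body": {"steps": [[[0,0,0,0,0,0,0.05],[0,0,0,0,0,0,0.05],[0,0,0,0,0,0,0.05],[0,0,0,0,0,0,0.05],[0,0,0,0,0,0,0.05],[0,0,-0.01,0,0,0,0.05],[0,0,-0.02,0,0,0,0.05],[0,0,-0.04,0,0,0,0.05],[0,0,-0.04,0,0,0,0.05],[0,0,0,0,0,0,0.05]]]}}

```text
time_s: 28.9
tool_pos: [0.6304, 0.0141, 0.1726]
tool_rot: [179.9, -0.7, 11.2]
force: [1.3, 0.1, 1.0]
grip_width: 0.0499
grasp_force: 0.0
```

Emit:
{"method": "play_rows", "body": {"steps": [[[-0.0214,0.0278,0,0,0,0,0.05],[-0.0214,0.0278,0,0,0,0,0.05],[-0.0214,0.0278,0,0,0,0,0.05],[-0.0214,0.0278,0,0,0,0,0.05],[-0.0214,0.0278,0,0,0,0,0.05],[-0.0214,0.0278,0,0,0,0,0.05],[-0.0214,0.0278,0,0,0,0,0.05],[-0.0214,0.0278,0,0,0,0,0.05],[-0.0214,0.0278,0,0,0,0,0.05],[-0.0214,0.0278,0,0,0,0,0.05],[-0.0214,0.0278,0,0,0,0,0.05],[-0.0214,0.0278,0,0,0,0,0.05]]]}}

```text
time_s: 30.1
tool_pos: [0.4382, -0.3648, 0.1654]
tool_rot: [180.0, -0.0, 11.2]
force: [1.0, 0.2, 0.0]
grip_width: 0.0504
grasp_force: 0.0
```

Emit:
{"method": "play_rows", "body": {"steps": [[[0,0,0,0,0,0.132,0.05],[0,0,0,0,0,0,0.05],[0,0,0,0,0,0,0.05],[0,0,0,0,0,0,0.05]]]}}

```text
time_s: 30.5
tool_pos: [0.4398, -0.3624, 0.1652]
tool_rot: [-180.0, -0.0, 3.8]
force: [-0.9, 0.3, 0.9]
grip_width: 0.05
grasp_force: 0.0
```

```bash
sed -i 's/RACK=np.array.*/RACK=np.array([.6221,.0339,np.radians(11.25)])/' h.py
python3 - <<'E'
from h import *
T=read_camera("top")
for n in("slab_30_mid","cover_grip"):
  for d in silhouettes("top",n):
    print(n,d["p"],d["extent"])
    if n=="cover_grip" and d["extent"][2]<230: show("cover",*fit([(T,d["pixels"])],[box(.122,.262,.003,.009),box(.09,.018,.009,.049)],(.495,.37,1.68)))
    if n!="cover_grip" and abs(d["extent"][0]-310)<40: show("s30",*fit([(T,d["pixels"])],[box(.09,.03,.016,.086)],(.626,.0135,.196)))
to(.4395,-.3635,.040,3.5)
E
```

```text
slab_30_mid 0.78 [296.7, 190.7, 316.8, 236.6]
s30 x 0.6254 y 0.0139 yaw 11.19 err 0.050
slab_30_mid 0.25 [408.0, 152.8, 444.8, 185.6]
cover_grip 0.56 [119.8, 214.5, 185.0, 330.3]
cover x 0.4947 y 0.3701 yaw 96.85 err 0.026
now [ 0.4396 -0.3629  0.1652] [ 1.7999e+02 -1.0000e-02  3.7400e+00] t 30.65 shift tool x -0.0001 y 0.0006 z 0.1252 then turn z 0.0043 rad
```

Slab 30 is standing in its slot and the cover hasn't moved. Now to grip slab 23.

Emit:
{"method": "play_rows", "body": {"steps": [[[0,0.0005,0.025,0,0,0,0.05],[0,0,0.025,0,0,0,0.05],[0,0,0.03,0,0,0,0.05],[0,0,0.025,0,0,0,0.05],[0,0,0.015,0,0,0,0.05],[0,0,0.005,0,0,0,0.05],[0,0,0,0,0,0,0.032],[0,0,0,0,0,0,0.032],[0,0,0,0,0,0,0.032],[0,0,0,0,0,0,0.014],[0,0,0,0,0,0,0.014]]], "force": 12}}

```text
time_s: 31.75
tool_pos: [0.4394, -0.3644, 0.0407]
tool_rot: [179.9, -0.0, 3.6]
force: [0.1, 0.8, 0.1]
grip_width: 0.0232
grasp_force: 0.1
```

Emit:
{"method": "play_rows", "body": {"steps": [[[0,0,0,0,0,0,0.014],[0,0,0,0,0,0,0.014],[0,0,0,0,0,0,0.014],[0,0,0,0,0,0,0.014]]]}}

```text
time_s: 32.15
tool_pos: [0.4393, -0.3645, 0.0407]
tool_rot: [180.0, -0.0, 3.6]
force: [-0.9, 0.1, 5.4]
grip_width: 0.0228
grasp_force: 12.0
```

Emit:
{"method": "play_rows", "body": {"steps": [[[0,0,-0.01,0,0,0,0.014],[0,0,-0.02,0,0,0,0.014],[0,0,-0.03,0,0,0,0.014],[0,0,-0.03,0,0,0,0.014],[0,0,-0.02,0,0,0,0.014],[0,0,-0.01,0,0,-0.134,0.014],[0,0,0,0,0,0,0.014],[0,0,0,0,0,0,0.014]]]}}

```text
time_s: 32.95
tool_pos: [0.4385, -0.3638, 0.1594]
tool_rot: [-179.9, 0.0, 11.1]
force: [-0.4, -0.4, -2.2]
grip_width: 0.0228
grasp_force: 12.0
```

```bash
python3 -c "
from h import *
slot(23,.16)"
```

```text
slot 23 [0.6132 0.0785 0.    ]
now [ 0.4385 -0.3638  0.1594] [-1.7995e+02  5.0000e-02  1.1110e+01] t 32.95 shift tool x 0.2566 y -0.4004 z -0.0006 then turn z -0.0024 rad
```

Emit:
{"method": "play_rows", "body": {"steps": [[[0.01,-0.0154,0,0,0,0,0.014],[0.0222,-0.035,0,0,0,0,0.014],[0.0222,-0.035,0,0,0,0,0.014],[0.0222,-0.035,0,0,0,0,0.014],[0.0222,-0.035,0,0,0,0,0.014],[0.0222,-0.035,0,0,0,0,0.014],[0.0222,-0.035,0,0,0,0,0.014],[0.0222,-0.035,0,0,0,0,0.014],[0.0222,-0.035,0,0,0,0,0.014],[0.0222,-0.035,0,0,0,0,0.014],[0.0222,-0.035,0,0,0,0,0.014],[0.0222,-0.035,0,0,0,0,0.014]]]}}

```text
time_s: 34.15
tool_pos: [0.6095, 0.0795, 0.1583]
tool_rot: [-180.0, 0.2, 11.1]
force: [0.2, 0.1, -1.5]
grip_width: 0.0229
grasp_force: 12.0
```

Emit:
{"method": "play_rows", "body": {"steps": [[[0.0022,-0.0015,0.02,0,0,-0.002,0.014],[0,0,0.02,0,0,0,0.014],[0,0,0,0,0,0,0.014],[0,0,0,0,0,0,0.014]]]}}

```text
time_s: 34.55
tool_pos: [0.611, 0.0797, 0.1189]
tool_rot: [-180.0, 0.2, 11.3]
force: [0.2, -0.5, -1.9]
grip_width: 0.0227
grasp_force: 12.0
```

```bash
cat > m.py <<'E'
import sys
from h import *
t=int(sys.argv[1]);slot(t,.08)
W=read_camera('wrist');o=get_obs();print(o['tool_pos'],o['tool_rot'][2],o['force'])
c=lambda q:(q+.5)*2-.5
z=o['tool_pos'][2];p=[*o['tool_pos'][:2],np.radians(o['tool_rot'][2])]
w=t/2000
print('slab pred',c(proj(W,place(np.array([[.045,w,z-.04],[.045,-w,z-.04]]),p))).round(1).tolist())
P=c(proj(W,place(np.array([[.048,SLOT[t][0]+s*(w+a),zz] for a,zz in((.0072,.038),(.0012,.03)) for s in(1,-1)]),RACK)));print('rim,throat pred',P.round(1).tolist())
g=cv2.resize(W['frame'],None,fx=2,fy=2,interpolation=cv2.INTER_CUBIC)
a=int(P[0,0])-40;b=int(P[1,0])+40;r=int(P[:,1].mean())
print('row',r,'from',a,g.min(2)[r,a:b:2].tolist())
cv2.imwrite(sys.argv[2],g[max(0,r-100):r+200,a-150:b+150,::-1]);print('crop origin',a-150,max(0,r-100))
E
python3 m.py 23 pics/m23.png
```

```text
slot 23 [0.6132 0.0785 0.    ]
now [0.611  0.0797 0.1189] [-1.7998e+02  1.6000e-01  1.1300e+01] t 34.55 shift tool x 0.0019 y 0.0016 z 0.0389 then turn z 0.0009 rad
[0.61187401 0.07975797 0.12003887] 11.300579019769904 [-0.55463893 -0.03924889 -1.53843995]
slab pred [[593.8, 384.7], [670.4, 384.9]]
rim,throat pred [[584.1, 359.2], [688.0, 359.5], [601.7, 357.5], [670.0, 357.6]]
row 358 from 544 [249, 249, 248, 248, 249, 249, 248, 247, 248, 247, 247, 247, 246, 247, 248, 248, 249, 249, 249, 248, 231, 185, 165, 162, 162, 166, 162, 164, 158, 136, 82, 38, 24, 27, 27, 28, 31, 27, 24, 26, 34, 41, 47, 38, 43, 42, 44, 42, 45, 37, 41, 35, 39, 44, 40, 44, 41, 43, 38, 37, 34, 65, 121, 176, 210, 220, 219, 222, 222, 223, 221, 224, 233, 242, 244, 243, 245, 246, 246, 245, 245, 246, 245, 246, 245, 246, 246, 246, 247, 247, 246, 246]
crop origin 394 258
```

View pics/m23.png

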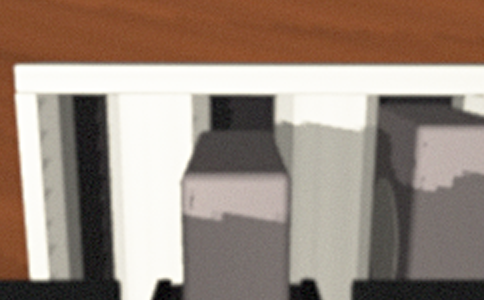

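The crop shows the slot 23 rim at columns 586–689, where it was predicted. The slab's lower back edge is centred near column 635 and needs about 1.2 mm of shift towards +y.

Emit:
{"method": "play_rows", "body": {"steps": [[[0.0015,0.0012,0,0,0,0,0.014],[0,0,0.015,0,0,0,0.014],[0,0,0.015,0,0,0,0.014],[0,0,0.01,0,0,0,0.014],[0,0,0,0,0,0,0.014],[0,0,0.002,0,0,0,0.014],[0,0,0,0,0,0,0.014]]]}}

```text
time_s: 35.3
tool_pos: [0.6138, 0.0794, 0.0781]
tool_rot: [180.0, -0.0, 11.4]
force: [-0.9, 0.3, -2.2]
grip_width: 0.0228
grasp_force: 12.0
```

Emit:
{"method": "play_rows", "body": {"steps": [[[0,0,0.001,0,0,0,0.014],[0,0,0.001,0,0,0,0.014],[0,0,0.001,0,0,0,0.014],[0,0,0,0,0,0,0.014]]]}}

```text
time_s: 35.7
tool_pos: [0.6135, 0.0792, 0.075]
tool_rot: [180.0, 0.0, 11.4]
force: [0.3, -0.4, -2.5]
grip_width: 0.0231
grasp_force: 12.0
```

Emit:
{"method": "play_rows", "body": {"steps": [[[0,0,0.001,0,0,0,0.014],[0,0,0.001,0,0,0,0.014],[0,0,0,0,0,0,0.014]]]}}

```text
time_s: 36.0
tool_pos: [0.6135, 0.0792, 0.0728]
tool_rot: [180.0, 0.0, 11.4]
force: [-0.8, -0.1, -2.5]
grip_width: 0.0228
grasp_force: 12.0
```

Emit:
{"method": "play_rows", "body": {"steps": [[[0,0,0.001,0,0,0,0.014],[0,0,0.001,0,0,0,0.014],[0,0,0,0,0,0,0.014]]]}}

```text
time_s: 36.3
tool_pos: [0.6136, 0.0791, 0.0709]
tool_rot: [180.0, 0.0, 11.4]
force: [0.1, 0.2, -2.3]
grip_width: 0.0226
grasp_force: 12.0
```

Emit:
{"method": "play_rows", "body": {"steps": [[[0,0,0.001,0,0,0,0.014],[0,0,0.001,0,0,0,0.014],[0,0,0,0,0,0,0.014]]]}}

```text
time_s: 36.6
tool_pos: [0.6136, 0.079, 0.0688]
tool_rot: [180.0, 0.0, 11.4]
force: [1.0, 0.3, -2.0]
grip_width: 0.0232
grasp_force: 12.0
```

Emit:
{"method": "play_rows", "body": {"steps": [[[0,0,0.001,0,0,0,0.014],[0,0,0.001,0,0,0,0.014],[0,0,0.001,0,0,0,0.014],[0,0,0,0,0,0,0.014]]]}}

```text
time_s: 37.0
tool_pos: [0.6136, 0.079, 0.0658]
tool_rot: [180.0, 0.0, 11.4]
force: [0.7, -0.6, -1.5]
grip_width: 0.0229
grasp_force: 12.0
```

Emit:
{"method": "play_rows", "body": {"steps": [[[0,0,0.001,0,0,0,0.014],[0,0,0.001,0,0,0,0.014],[0,0,0.001,0,0,0,0.014],[0,0,0,0,0,0,0.014]]]}}

```text
time_s: 37.4
tool_pos: [0.6137, 0.079, 0.0629]
tool_rot: [180.0, -0.0, 11.4]
force: [1.2, -2.4, -2.0]
grip_width: 0.023
grasp_force: 12.0
```

Emit:
{"method": "play_rows", "body": {"steps": [[[0,0,0.0015,0,0,0,0.014],[0,0,0.0015,0,0,0,0.014],[0,0,0.0015,0,0,0,0.014],[0,0,0.0015,0,0,0,0.014],[0,0,0,0,0,0,0.014]]]}}

```text
time_s: 37.9
tool_pos: [0.6136, 0.0791, 0.0567]
tool_rot: [180.0, 0.0, 11.4]
force: [2.4, -1.7, -2.9]
grip_width: 0.0232
grasp_force: 12.0
```

Emit:
{"method": "play_rows", "body": {"steps": [[[0,0,0.001,0,0,0,0.014],[0,0,0.001,0,0,0,0.014],[0,0,0.001,0,0,0,0.014],[0,0,0,0,0,0,0.014]]]}}

```text
time_s: 38.3
tool_pos: [0.6137, 0.0791, 0.0539]
tool_rot: [180.0, -0.0, 11.4]
force: [0.7, -2.0, -1.4]
grip_width: 0.0233
grasp_force: 12.0
```

It is lightly touching the left wall (about −2 N), so I'll shift a little to +y and finish lowering.

Emit:
{"method": "play_rows", "body": {"steps": [[[0,0.0007,0,0,0,0,0.014],[0,0,0.0005,0,0,0,0.014],[0,0,0,0,0,0,0.014]]]}}

```text
time_s: 38.6
tool_pos: [0.6136, 0.0789, 0.0535]
tool_rot: [-180.0, 0.0, 11.4]
force: [0.8, -1.1, -1.7]
grip_width: 0.0229
grasp_force: 12.0
```

Emit:
{"method": "play_rows", "body": {"steps": [[[0,0,0.0005,0,0,0,0.014],[0,0,0.0005,0,0,0,0.014],[0,0,0,0,0,0,0.014]]]}}

```text
time_s: 38.9
tool_pos: [0.6138, 0.079, 0.0528]
tool_rot: [-180.0, -0.0, 11.4]
force: [0.4, -0.6, 0.2]
grip_width: 0.0226
grasp_force: 12.0
```

Emit:
{"method": "play_rows", "body": {"steps": [[[0,0,0.0005,0,0,0,0.014],[0,0,0,0,0,0,0.014]]]}}

```text
time_s: 39.1
tool_pos: [0.6138, 0.079, 0.0528]
tool_rot: [-180.0, -0.0, 11.4]
force: [-2.1, -0.9, 5.1]
grip_width: 0.0223
grasp_force: 12.0
```

Emit:
{"method": "play_rows", "body": {"steps": [[[0,0,0,0,0,0,0.042],[0,0,0,0,0,0,0.042],[0,0,0,0,0,0,0.042],[0,0,0,0,0,0,0.042],[0,0,0,0,0,0,0.042],[0,0,-0.01,0,0,0,0.042],[0,0,-0.02,0,0,0,0.042],[0,0,-0.04,0,0,0,0.042],[0,0,-0.04,0,0,0,0.042],[0,0,0,0,0,0,0.042]]]}}

```text
time_s: 40.1
tool_pos: [0.6177, 0.0798, 0.1695]
tool_rot: [179.9, -0.7, 11.4]
force: [0.8, 0.1, 0.4]
grip_width: 0.0421
grasp_force: 0.0
```

Emit:
{"method": "play_rows", "body": {"steps": [[[-0.0204,0.0218,0,0,0,0,0.042],[-0.0204,0.0218,0,0,0,0,0.042],[-0.0204,0.0218,0,0,0,0,0.042],[-0.0204,0.0218,0,0,0,0,0.042],[-0.0204,0.0218,0,0,0,0,0.042],[-0.0204,0.0218,0,0,0,0,0.042],[-0.0204,0.0218,0,0,0,0,0.042],[-0.0204,0.0218,0,0,0,0,0.042],[-0.0204,0.0218,0,0,0,0,0.042],[-0.0204,0.0218,0,0,0,0,0.042],[-0.0204,0.0218,0,0,0,0,0.042],[-0.0204,0.0218,0,0,0,0,0.042]]]}}

```text
time_s: 41.3
tool_pos: [0.4247, -0.2271, 0.1624]
tool_rot: [180.0, -0.0, 11.4]
force: [1.4, -0.1, 0.7]
grip_width: 0.0425
grasp_force: 0.0
```

Emit:
{"method": "play_rows", "body": {"steps": [[[0,0,0,0,0,0.118,0.042],[0,0,0,0,0,0.118,0.042],[0,0,0,0,0,0.118,0.042],[0,0,0,0,0,0,0.042],[0,0,0,0,0,0,0.042],[0,0,0,0,0,0,0.042]]]}}

```text
time_s: 41.9
tool_pos: [0.4254, -0.2261, 0.1621]
tool_rot: [180.0, -0.0, -8.8]
force: [-0.4, -0.9, -0.4]
grip_width: 0.042
grasp_force: 0.0
```

Run:
```python
from h import *
T=read_camera("top")
for d in silhouettes("top","slab_23_mid"):
    print(d["p"],d["extent"])
    if abs(d["extent"][0]-280)<40: show("s23",*fit([(T,d["pixels"])],[box(.09,.023,.012,.082)],(.6137,.079,.196)))
to(.4250,-.2262,.040,-8.9)
```

```text
0.82 [267.1, 196.7, 288.4, 241.5]
s23 x 0.6113 y 0.0785 yaw 11.52 err 0.075
0.69 [435.7, 263.2, 454.8, 275.3]
now [ 0.4255 -0.2262  0.1621] [179.99  -0.    -8.81] t 42.0 shift tool x -0.0005 y 0.0001 z 0.1221 then turn z 0.0015 rad
```

Slab 23 is standing in its slot. Slab 16 is next.

Emit:
{"method": "play_rows", "body": {"steps": [[[0,0,0.025,0,0,0,0.042],[0,0,0.025,0,0,0,0.042],[0,0,0.03,0,0,0,0.042],[0,0,0.025,0,0,0,0.042],[0,0,0.012,0,0,0,0.042],[0,0,0.005,0,0,0,0.042],[0,0,0,0,0,0,0.024],[0,0,0,0,0,0,0.024],[0,0,0,0,0,0,0.024],[0,0,0,0,0,0,0.008],[0,0,0,0,0,0,0.008],[0,0,0,0,0,0,0.008]]]}}

```text
time_s: 43.2
tool_pos: [0.4258, -0.2265, 0.0406]
tool_rot: [180.0, -0.1, -8.9]
force: [0.2, 0.3, 2.7]
grip_width: 0.0159
grasp_force: 12.0
```

Emit:
{"method": "play_rows", "body": {"steps": [[[0,0,0,0,0,0,0.008],[0,0,0,0,0,0,0.008],[0,0,0,0,0,0,0.008]]]}}

```text
time_s: 43.5
tool_pos: [0.4258, -0.2265, 0.0406]
tool_rot: [180.0, -0.0, -8.9]
force: [-1.1, 0.3, 5.5]
grip_width: 0.0158
grasp_force: 12.0
```

Emit:
{"method": "play_rows", "body": {"steps": [[[0,0,-0.01,0,0,0,0.008],[0,0,-0.02,0,0,0,0.008],[0,0,-0.03,0,0,0,0.008],[0,0,-0.03,0,0,0,0.008],[0,0,-0.03,0,0,0,0.008],[0,0,0,0,0,-0.117,0.008],[0,0,0,0,0,-0.117,0.008],[0,0,0,0,0,-0.117,0.008],[0,0,0,0,0,0,0.008],[0,0,0,0,0,0,0.008]]]}}

```text
time_s: 44.5
tool_pos: [0.4252, -0.2261, 0.1599]
tool_rot: [-180.0, 0.0, 11.1]
force: [0.4, 0.1, -0.7]
grip_width: 0.0159
grasp_force: 12.0
```

```bash
python3 -c "
from h import *
slot(16,.16)"
```

```text
slot 16 [0.6016 0.1369 0.    ]
now [ 0.4252 -0.2261  0.1599] [-1.7998e+02  2.0000e-02  1.1060e+01] t 44.5 shift tool x 0.2428 y -0.3224 z -0.0001 then turn z -0.0033 rad
```

Emit:
{"method": "play_rows", "body": {"steps": [[[0.0093,-0.0124,0,0,0,0,0.008],[0.0212,-0.0282,0,0,0,0,0.008],[0.0212,-0.0282,0,0,0,0,0.008],[0.0212,-0.0282,0,0,0,0,0.008],[0.0212,-0.0282,0,0,0,0,0.008],[0.0212,-0.0282,0,0,0,0,0.008],[0.0212,-0.0282,0,0,0,0,0.008],[0.0212,-0.0282,0,0,0,0,0.008],[0.0212,-0.0282,0,0,0,0,0.008],[0.0212,-0.0282,0,0,0,0,0.008],[0.0212,-0.0282,0,0,0,0,0.008],[0.0212,-0.0282,0,0,0,-0.004,0.008]]]}}

```text
time_s: 45.7
tool_pos: [0.6009, 0.1384, 0.1597]
tool_rot: [180.0, 0.0, 11.3]
force: [-0.0, -1.2, -0.3]
grip_width: 0.016
grasp_force: 12.0
```

Emit:
{"method": "play_rows", "body": {"steps": [[[0,0,0.02,0,0,0,0.008],[0,0,0.02,0,0,0,0.008],[0,0,0,0,0,0,0.008],[0,0,0,0,0,0,0.008],[0,0,0,0,0,0,0.008]]]}}

```text
time_s: 46.2
tool_pos: [0.6013, 0.1372, 0.1212]
tool_rot: [180.0, -0.1, 11.4]
force: [0.1, 0.5, -1.0]
grip_width: 0.0158
grasp_force: 12.0
```

```bash
python3 m.py 16 pics/m16.png
```

```text
slot 16 [0.6016 0.1369 0.    ]
now [0.6013 0.1372 0.1212] [ 1.7999e+02 -1.0000e-01  1.1370e+01] t 46.2 shift tool x 0.0003 y 0.0004 z 0.0412 then turn z 0.0022 rad
[0.60139222 0.1372925  0.12141152] 11.381523086811544 [-0.76226853  0.24919967 -1.11774594]
slab pred [[605.3, 387.2], [658.2, 387.3]]
rim,throat pred [[591.3, 364.2], [674.7, 364.5], [608.4, 362.4], [657.4, 362.6]]
row 363 from 551 [43, 44, 45, 40, 44, 44, 47, 45, 37, 55, 118, 202, 250, 250, 248, 248, 247, 247, 248, 248, 233, 183, 145, 145, 152, 158, 162, 159, 154, 115, 68, 31, 16, 23, 29, 30, 30, 23, 28, 25, 24, 20, 25, 35, 34, 45, 50, 41, 44, 44, 35, 52, 103, 169, 212, 223, 221, 221, 221, 221, 218, 224, 236, 242, 241, 242, 245, 245, 246, 245, 247, 246, 246, 246, 245, 244, 247, 245, 246, 246, 247, 246]
crop origin 401 263
```

View pics/m16.png

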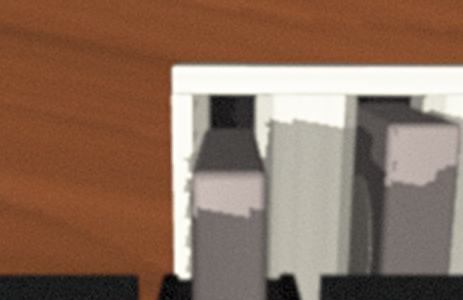

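The crop shows slot 16's rim at columns 592–674 as predicted, with the slab needing about 0.6 mm towards +y.

Emit:
{"method": "play_rows", "body": {"steps": [[[0.0003,0.0006,0,0,0,0,0.008],[0,0,0.015,0,0,0,0.008],[0,0,0.015,0,0,0,0.008],[0,0,0.012,0,0,0,0.008],[0,0,0,0,0,0,0.008],[0,0,0.002,0,0,0,0.008],[0,0,0,0,0,0,0.008]]]}}

```text
time_s: 46.95
tool_pos: [0.6011, 0.137, 0.0761]
tool_rot: [-180.0, -0.0, 11.5]
force: [-0.1, 0.9, -1.1]
grip_width: 0.016
grasp_force: 12.0
```

Emit:
{"method": "play_rows", "body": {"steps": [[[0,0,0.001,0,0,0,0.008],[0,0,0.001,0,0,0,0.008],[0,0,0.001,0,0,0,0.008],[0,0,0,0,0,0,0.008]]]}}

```text
time_s: 47.35
tool_pos: [0.6009, 0.1368, 0.073]
tool_rot: [180.0, 0.0, 11.4]
force: [-0.4, -0.4, -1.1]
grip_width: 0.0159
grasp_force: 12.0
```

Emit:
{"method": "play_rows", "body": {"steps": [[[0,0,0.001,0,0,0,0.008],[0,0,0.001,0,0,0,0.008],[0,0,0,0,0,0,0.008]]]}}

```text
time_s: 47.65
tool_pos: [0.6008, 0.1368, 0.0708]
tool_rot: [180.0, 0.0, 11.4]
force: [0.6, 0.7, -1.8]
grip_width: 0.016
grasp_force: 12.0
```

Emit:
{"method": "play_rows", "body": {"steps": [[[0,0,0.001,0,0,0,0.008],[0,0,0.001,0,0,0,0.008],[0,0,0,0,0,0,0.008]]]}}

```text
time_s: 47.95
tool_pos: [0.6008, 0.1368, 0.0688]
tool_rot: [180.0, 0.0, 11.5]
force: [1.3, -0.3, -1.2]
grip_width: 0.0162
grasp_force: 12.0
```

Emit:
{"method": "play_rows", "body": {"steps": [[[0,0,0.001,0,0,0,0.008],[0,0,0.001,0,0,0,0.008],[0,0,0,0,0,0,0.008]]]}}

```text
time_s: 48.25
tool_pos: [0.6008, 0.1368, 0.0668]
tool_rot: [180.0, 0.0, 11.4]
force: [0.7, 0.1, -0.7]
grip_width: 0.0162
grasp_force: 12.0
```

Emit:
{"method": "play_rows", "body": {"steps": [[[0,0,0.001,0,0,0,0.008],[0,0,0.001,0,0,0,0.008],[0,0,0,0,0,0,0.008]]]}}

```text
time_s: 48.55
tool_pos: [0.6008, 0.1368, 0.0648]
tool_rot: [180.0, 0.0, 11.4]
force: [-0.0, -0.2, -0.3]
grip_width: 0.0161
grasp_force: 12.0
```

Emit:
{"method": "play_rows", "body": {"steps": [[[0,0,0.0015,0,0,0,0.008],[0,0,0.0015,0,0,0,0.008],[0,0,0.0015,0,0,0,0.008],[0,0,0.0015,0,0,0,0.008],[0,0,0,0,0,0,0.008]]]}}

```text
time_s: 49.05
tool_pos: [0.6008, 0.1368, 0.0587]
tool_rot: [180.0, 0.0, 11.4]
force: [-0.3, -0.7, -0.8]
grip_width: 0.0158
grasp_force: 12.0
```

Emit:
{"method": "play_rows", "body": {"steps": [[[0,0,0.0015,0,0,0,0.008],[0,0,0.0015,0,0,0,0.008],[0,0,0.0015,0,0,0,0.008],[0,0,0.0015,0,0,0,0.008],[0,0,0,0,0,0,0.008]]]}}

```text
time_s: 49.55
tool_pos: [0.6007, 0.1368, 0.0527]
tool_rot: [180.0, 0.0, 11.4]
force: [0.7, -0.1, -1.2]
grip_width: 0.0159
grasp_force: 12.0
```

Emit:
{"method": "play_rows", "body": {"steps": [[[0,0,0.001,0,0,0,0.008],[0,0,0.001,0,0,0,0.008],[0,0,0.001,0,0,0,0.008],[0,0,0,0,0,0,0.008]]]}}

```text
time_s: 49.95
tool_pos: [0.6008, 0.1369, 0.0498]
tool_rot: [180.0, 0.0, 11.5]
force: [-0.4, -0.3, -1.5]
grip_width: 0.0159
grasp_force: 12.0
```

Emit:
{"method": "play_rows", "body": {"steps": [[[0,0,0.0005,0,0,0,0.008],[0,0,0.0005,0,0,0,0.008],[0,0,0,0,0,0,0.008]]]}}

```text
time_s: 50.25
tool_pos: [0.6009, 0.1368, 0.049]
tool_rot: [180.0, 0.0, 11.4]
force: [-0.1, -0.0, -1.4]
grip_width: 0.016
grasp_force: 12.0
```

Emit:
{"method": "play_rows", "body": {"steps": [[[0,0,0.0005,0,0,0,0.008],[0,0,0.0005,0,0,0,0.008],[0,0,0,0,0,0,0.008]]]}}

```text
time_s: 50.55
tool_pos: [0.601, 0.1369, 0.0487]
tool_rot: [180.0, -0.0, 11.4]
force: [-2.7, -0.9, 5.3]
grip_width: 0.0157
grasp_force: 12.0
```

Emit:
{"method": "play_rows", "body": {"steps": [[[0,0,0.0003,0,0,0,0.008],[0,0,0,0,0,0,0.008]]]}}

```text
time_s: 50.75
tool_pos: [0.601, 0.1369, 0.0487]
tool_rot: [180.0, -0.0, 11.4]
force: [-3.4, -0.6, 7.2]
grip_width: 0.0161
grasp_force: 12.0
```

It has reached the floor. Release, rise, and check everything before the lock.

Emit:
{"method": "play_rows", "body": {"steps": [[[0,0,0,0,0,0,0.036],[0,0,0,0,0,0,0.036],[0,0,0,0,0,0,0.036],[0,0,0,0,0,0,0.036],[0,0,-0.01,0,0,0,0.036],[0,0,-0.02,0,0,0,0.036],[0,0,-0.04,0,0,0,0.036],[0,0,-0.04,0,0,0,0.036],[0,0,-0.04,0,0,0,0.036],[0,0,0,0,0,0,0.036]]]}}

```text
time_s: 51.75
tool_pos: [0.6044, 0.1385, 0.2053]
tool_rot: [180.0, -0.7, 11.5]
force: [0.8, -0.2, -0.3]
grip_width: 0.0366
grasp_force: 0.0
```

Emit:
{"method": "play_rows", "body": {"steps": [[[-0.025,0.02,0,0,0,0,0.0],[-0.025,0.02,0,0,0,0,0.0],[-0.025,0.02,0,0,0,0,0.0],[-0.025,0.02,0,0,0,0,0.0],[-0.025,0.02,0,0,0,0,0.0],[-0.025,0.02,0,0,0,0,0.0],[0,0.02,0,0,0,0,0.0],[0,0.02,0,0,0,0,0.0],[0,0.02,0,0,0,0,0.0],[0,0,0,0,0,0,0.0],[0,0,0,0,0,0,0.0]]]}}

```text
time_s: 52.85
tool_pos: [0.4895, -0.0688, 0.1977]
tool_rot: [-180.0, 0.0, 11.4]
force: [-0.8, 0.2, 0.0]
grip_width: 0.0004
grasp_force: 0.0
```

Run:
```python
from h import *
W=read_camera("wrist");T=read_camera("top")
for d in silhouettes("wrist","lock_tab"): print("w tab",d["p"],d["extent"],d["pixels"].sum())
print("pred tab (y=-.0225) wrist",proj(W,place(box(.022,.016,.0205,.0655,-.102,-.0225),RACK)).round(0).tolist())
for n,t in(("slab_30_mid",30),("slab_23_mid",23),("slab_16_mid",16)):
  for d in silhouettes("top",n): print(n,round(d["p"],2),d["extent"])
for d in silhouettes("top","cover_grip"):
  if d["extent"][2]<230: show("cover",*fit([(T,d["pixels"])],[box(.122,.262,.003,.009),box(.09,.018,.009,.049)],(.495,.37,1.68)))
cv2.imwrite("pics/w7.png",W["frame"][:,:,::-1])
q=place(np.array([[-.102,-.060,0]]),RACK)[0];print(q);to(q[0],q[1],.036,11.25)
```

```text
w tab 0.6 [177.5, 161.8, 343.6, 193.1] 3404
pred tab (y=-.0225) wrist [[272.0, 185.0], [265.0, 189.0], [256.0, 184.0], [247.0, 189.0], [271.0, 162.0], [264.0, 164.0], [255.0, 162.0], [246.0, 164.0]]
slab_30_mid 0.75 [294.7, 197.1, 318.1, 236.0]
slab_23_mid 0.89 [267.0, 196.2, 286.8, 242.4]
slab_16_mid 0.86 [244.5, 203.7, 263.2, 249.8]
cover x 0.5139 y 0.3377 yaw 96.72 err 0.020
[ 0.53376532 -0.04484633  0.        ]
now [ 0.4896 -0.0687  0.1978] [179.99  -0.    11.51] t 53.2 shift tool x 0.0480 y -0.0145 z 0.1618 then turn z 0.0046 rad
```

View pics/w7.png

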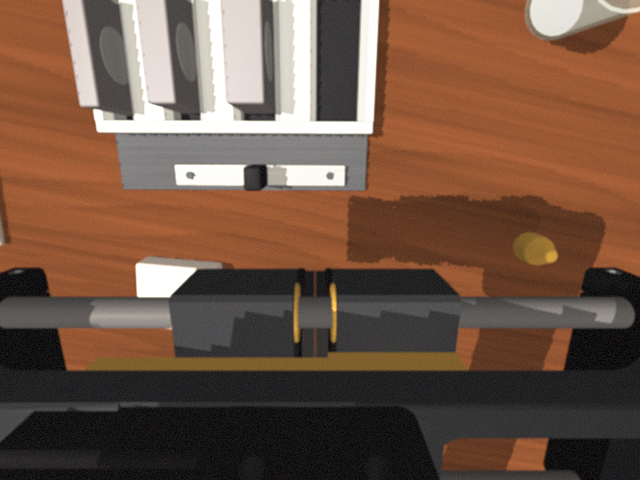

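The wrist picture shows all three slabs standing in their slots, the wide slot empty and the tab at (255,177). The top view shows the cover knocked to (0.514, 0.338), 37 mm off the mat's centre. I'll put it back before locking.

Emit:
{"method": "play_rows", "body": {"steps": [[[0.0087,-0.0328,0,0,0,0,0.06],[0.0087,-0.0328,0,0,0,0,0.06],[0.0087,-0.0328,0,0,0,0,0.06],[0.0087,-0.0328,0,0,0,0,0.06],[0.0087,-0.0328,0,0,0,0,0.06],[0.0087,-0.0328,0,0,0,0,0.06],[0.0087,-0.0328,0,0,0,0,0.06],[0.0087,-0.0328,0,0,0,0,0.06],[0.0087,-0.0328,0,0,0,0,0.06],[0.0087,-0.0328,0,0,0,0,0.06],[0.0087,-0.0328,0,0,0,0,0.06],[0.0087,-0.0328,0,0,0,0,0.06]]]}}

```text
time_s: 54.4
tool_pos: [0.5138, 0.3385, 0.1976]
tool_rot: [180.0, 0.0, 11.4]
force: [0.9, -0.6, -0.6]
grip_width: 0.06
grasp_force: 0.0
```

Emit:
{"method": "play_rows", "body": {"steps": [[[0,0,0,0,0,-0.124,0.06],[0,0,0,0,0,-0.124,0.06],[0,0,0,0,0,-0.124,0.06],[0,0,0,0,0,-0.124,0.06],[0,0,0,0,0,-0.124,0.06],[0,0,0,0,0,-0.124,0.06],[0,0,0,0,0,-0.124,0.06],[0,0,0,0,0,-0.124,0.06],[0,0,0,0,0,-0.124,0.06],[0,0,0,0,0,-0.124,0.06],[0,0,0,0,0,-0.124,0.06],[0,0,0,0,0,-0.124,0.06]]]}}

```text
time_s: 55.6
tool_pos: [0.5137, 0.3372, 0.1976]
tool_rot: [-180.0, 0.0, 97.0]
force: [0.1, -0.3, 1.0]
grip_width: 0.0602
grasp_force: 0.0
```

Run:
```python
from h import *
T=read_camera("top");W=read_camera("wrist")
for c,C in(("top",T),("wrist",W)):
  for d in silhouettes(c,"cover_grip")[:2]:
    print(c,d["p"],d["extent"])
for d in silhouettes("wrist","cover_grip"):
  if d["pixels"].sum()>8000: show("cover w",*fit([(W,d["pixels"])],[box(.122,.262,.003,.009),box(.09,.018,.009,.049)],(.514,.338,1.688)))
to(.5139,.3377,.020,96.7)
```

```text
top 0.85 [141.1, 204.2, 199.0, 318.0]
wrist 0.61 [186.3, 156.9, 441.8, 271.1]
cover w x 0.5152 y 0.3393 yaw 96.77 err 0.013
now [0.5139 0.3372 0.1977] [-180.      0.     96.56] t 55.85 shift tool x 0.0005 y 0.0001 z 0.1777 then turn z -0.0025 rad
```

Good. Descend and grip.

Emit:
{"method": "play_rows", "body": {"steps": [[[0,0,0.04,0,0,0,0.06],[0,0,0.04,0,0,0,0.06],[0,0,0.04,0,0,0,0.06],[0,0,0.03,0,0,0,0.06],[0,0,0.018,0,0,0,0.06],[0,0,0.009,0,0,0,0.06],[0,0,0,0,0,0,0.0],[0,0,0,0,0,0,0.0],[0,0,0,0,0,0,0.0],[0,0,0,0,0,0,0.0],[0,0,0,0,0,0,0.0],[0,0,0,0,0,0,0.0]]], "force": 20}}

```text
time_s: 57.05
tool_pos: [0.5141, 0.3372, 0.0211]
tool_rot: [180.0, -0.0, 96.7]
force: [-0.6, 0.1, -0.3]
grip_width: 0.0199
grasp_force: 0.0
```

Emit:
{"method": "play_rows", "body": {"steps": [[[0,0,0,0,0,0,0.0],[0,0,0,0,0,0,0.0],[0,0,0,0,0,0,0.0],[0,0,-0.005,0,0,0,0.0],[0,0,-0.01,0,0,0,0.0],[0,0,-0.005,0,0,0,0.0],[0,0,0,0,0,0,0.0]]]}}

```text
time_s: 57.75
tool_pos: [0.5142, 0.3376, 0.0417]
tool_rot: [179.9, -0.0, 96.7]
force: [0.4, 0.4, -3.1]
grip_width: 0.0176
grasp_force: 20.0
```

```bash
python3 -c "
from h import *
to(.495,.3705,.025,96.5)"
```

```text
now [0.5142 0.3376 0.0417] [ 1.7992e+02 -4.0000e-02  9.6710e+01] t 57.75 shift tool x 0.0349 y -0.0153 z 0.0167 then turn z 0.0036 rad
```

Now shift by (0.035, −0.0153) and lower to just under TCP z 0.021, the grip height.

Emit:
{"method": "play_rows", "body": {"steps": [[[0.0117,-0.0051,0,0,0,0,0.0],[0.0117,-0.0051,0,0,0,0,0.0],[0.0117,-0.0051,0,0,0,0,0.0],[0,0,0.01,0,0,0,0.0],[0,0,0.007,0,0,0,0.0],[0,0,0.002,0,0,0,0.0],[0,0,0.001,0,0,0,0.0],[0,0,0,0,0,0,0.0]]]}}

```text
time_s: 58.55
tool_pos: [0.4941, 0.3699, 0.021]
tool_rot: [-179.9, 0.1, 96.7]
force: [-3.9, -1.0, 3.8]
grip_width: 0.0178
grasp_force: 20.0
```

Emit:
{"method": "play_rows", "body": {"steps": [[[0,0,0.0007,0,0,0,0.0],[0,0,0,0,0,0,0.0]]]}}

```text
time_s: 58.75
tool_pos: [0.494, 0.3699, 0.021]
tool_rot: [-179.9, 0.1, 96.7]
force: [-3.8, -2.8, 8.9]
grip_width: 0.0177
grasp_force: 20.0
```

Emit:
{"method": "play_rows", "body": {"steps": [[[0,0,0,0,0,0,0.06],[0,0,0,0,0,0,0.06],[0,0,0,0,0,0,0.06],[0,0,0,0,0,0,0.06],[0,0,0,0,0,0,0.06],[0,0,-0.01,0,0,0,0.06],[0,0,-0.03,0,0,0,0.06],[0,0,-0.045,0,0,0,0.06],[0,0,-0.045,0,0,0,0.06],[0,0,-0.045,0,0,0,0.06],[0,0,0,0,0,0,0.06]]]}}

```text
time_s: 59.85
tool_pos: [0.4966, 0.3737, 0.2027]
tool_rot: [179.4, -0.3, 96.7]
force: [-0.1, 0.6, 0.5]
grip_width: 0.0598
grasp_force: 0.0
```

Emit:
{"method": "play_rows", "body": {"steps": [[[0,0,0,0,0,0.124,0.0],[0,0,0,0,0,0.124,0.0],[0,0,0,0,0,0.124,0.0],[0,0,0,0,0,0.124,0.0],[0,0,0,0,0,0.124,0.0],[0,0,0,0,0,0.124,0.0],[0,0,0,0,0,0.124,0.0],[0,0,0,0,0,0.124,0.0],[0,0,0,0,0,0.124,0.0],[0,0,0,0,0,0.124,0.0],[0,0,0,0,0,0.124,0.0],[0,0,0,0,0,0.124,0.0]]]}}

```text
time_s: 61.05
tool_pos: [0.4942, 0.3703, 0.1949]
tool_rot: [180.0, 0.0, 11.2]
force: [0.8, -0.4, -0.0]
grip_width: 0.0001
grasp_force: 0.0
```

Emit:
{"method": "play_rows", "body": {"steps": [[[-0.0036,0.0345,0,0,0,0,0.0],[-0.0036,0.0345,0,0,0,0,0.0],[-0.0036,0.0345,0,0,0,0,0.0],[-0.0036,0.0345,0,0,0,0,0.0],[-0.0036,0.0345,0,0,0,0,0.0],[-0.0036,0.0345,0,0,0,0,0.0],[-0.0036,0.0345,0,0,0,0,0.0],[-0.0036,0.0345,0,0,0,0,0.0],[-0.0036,0.0345,0,0,0,0,0.0],[-0.0036,0.0345,0,0,0,0,0.0],[-0.0036,0.0345,0,0,0,0,0.0],[-0.0036,0.0345,0,0,0,0,0.0]]]}}

```text
time_s: 62.25
tool_pos: [0.5341, -0.0453, 0.1951]
tool_rot: [180.0, -0.0, 11.5]
force: [-0.1, 0.3, 0.1]
grip_width: 0.0006
grasp_force: 0.0
```

Emit:
{"method": "play_rows", "body": {"steps": [[[0,0,0,0,0,0,0.0],[0,0,0,0,0,0,0.0]]]}}

```text
time_s: 62.45
tool_pos: [0.5341, -0.0446, 0.1949]
tool_rot: [-180.0, 0.0, 11.3]
force: [-0.4, 0.9, 1.0]
grip_width: 0.0006
grasp_force: 0.0
```

Run:
```python
from h import *
T=read_camera("top")
for d in silhouettes("top","cover_grip"):
  if d["extent"][2]<230: show("cover",*fit([(T,d["pixels"])],[box(.122,.262,.003,.009),box(.09,.018,.009,.049)],(.495,.37,1.68)))
q=place(np.array([[-.102,-.060,0]]),RACK)[0];to(q[0],q[1],.036,11.25)
```

```text
cover x 0.4936 y 0.3698 yaw 96.79 err 0.039
now [ 0.5342 -0.0425  0.1951] [-179.96   -0.     11.56] t 62.55 shift tool x -0.0009 y 0.0022 z 0.1591 then turn z 0.0054 rad
```

The cover is back at the mat's centre. I'll descend to the right of the tab.

Emit:
{"method": "play_rows", "body": {"steps": [[[-0.001,0.001,0.04,0,0,0,0.0],[0,0,0.04,0,0,0,0.0],[0,0,0.04,0,0,0,0.0],[0,0,0.025,0,0,0,0.0],[0,0,0.012,0,0,0,0.0],[0,0,0,0,0,0,0.0],[0,0,0,0,0,0,0.0]]]}}

```text
time_s: 63.25
tool_pos: [0.5347, -0.0446, 0.0393]
tool_rot: [180.0, -0.1, 11.5]
force: [0.8, 0.1, 0.7]
grip_width: 0.0001
grasp_force: 0.0
```

Emit:
{"method": "play_rows", "body": {"steps": [[[0,-0.005,0,0,0,0,0.0],[0,-0.005,0,0,0,0,0.0],[0,-0.005,0,0,0,0,0.0],[0,-0.005,0,0,0,0,0.0],[0,-0.005,0,0,0,0,0.0],[0,-0.005,0,0,0,0,0.0],[0,-0.005,0,0,0,0,0.0],[0,0,0,0,0,0,0.0]]]}}

```text
time_s: 64.05
tool_pos: [0.5267, -0.0101, 0.0382]
tool_rot: [-180.0, -0.0, 11.5]
force: [-0.0, 0.0, 0.8]
grip_width: 0.0005
grasp_force: 0.0
```

Emit:
{"method": "play_rows", "body": {"steps": [[[0,-0.004,0,0,0,0,0.0],[0,-0.004,0,0,0,0,0.0],[0,-0.004,0,0,0,0,0.0],[0,-0.004,0,0,0,0,0.0],[0,-0.004,0,0,0,0,0.0],[0,0,0,0,0,0,0.0]]]}}

```text
time_s: 64.65
tool_pos: [0.5225, 0.0096, 0.038]
tool_rot: [-180.0, 0.0, 11.5]
force: [-0.2, -0.4, 0.8]
grip_width: 0.0003
grasp_force: 0.0
```

Run:
```python
from h import *
T=read_camera("top");S=read_camera("side")
for c in("top","side"):
  for d in silhouettes(c,"lock_tab"): print(c,round(d["p"],2),d["extent"],d["pixels"].sum())
print(proj(T,place(box(.022,.016,.0655,.0655,-.102,.0186),RACK)).round(0).tolist())
cv2.imwrite("pics/s8.png",cv2.resize(S["frame"][180:340,220:430,::-1],None,fx=3,fy=3))
```

```text
side 0.69 [282.0, 238.9, 311.7, 282.5] 285
side 0.54 [268.4, 196.4, 388.6, 305.3] 4296
[[302.0, 265.0], [302.0, 265.0], [295.0, 267.0], [295.0, 267.0], [300.0, 256.0], [300.0, 256.0], [293.0, 257.0], [293.0, 257.0]]
```

View pics/s8.png

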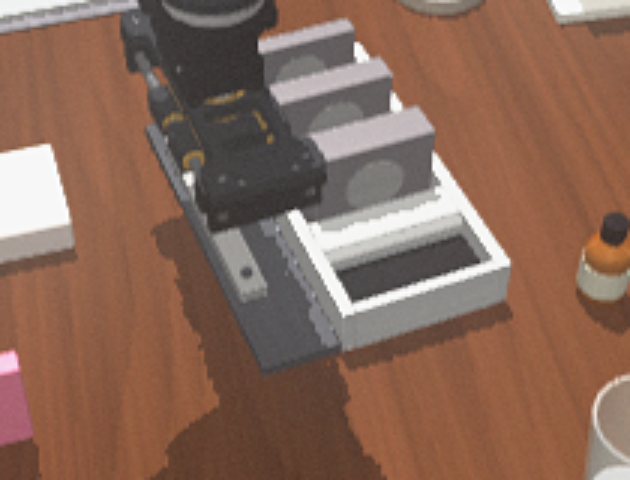

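The side crop shows the bar partly moved, with its right end about 35 mm inside the ledge, and the slabs standing. I'll push on to the stop.

Emit:
{"method": "play_rows", "body": {"steps": [[[0,-0.004,0,0,0,0,0.0],[0,-0.004,0,0,0,0,0.0],[0,-0.003,0,0,0,0,0.0],[0,0,0,0,0,0,0.0]]]}}

```text
time_s: 65.25
tool_pos: [0.5202, 0.02, 0.038]
tool_rot: [-180.0, 0.0, 11.5]
force: [-0.7, -0.7, 0.0]
grip_width: 0.0004
grasp_force: 0.1
```

Emit:
{"method": "play_rows", "body": {"steps": [[[0,-0.002,0,0,0,0,0.0],[0,-0.002,0,0,0,0,0.0],[0,0,0,0,0,0,0.0]]]}}

```text
time_s: 65.55
tool_pos: [0.5196, 0.0236, 0.038]
tool_rot: [-180.0, 0.0, 11.5]
force: [-0.3, -1.2, -0.2]
grip_width: 0.0004
grasp_force: 0.3
```

Emit:
{"method": "play_rows", "body": {"steps": [[[0,-0.002,0,0,0,0,0.0],[0,-0.002,0,0,0,0,0.0],[0,0,0,0,0,0,0.0]]]}}

```text
time_s: 65.85
tool_pos: [0.5194, 0.0248, 0.0381]
tool_rot: [179.8, -0.0, 11.4]
force: [0.7, -5.6, -0.7]
grip_width: 0.0004
grasp_force: 3.0
```

The force rose to −5.6 N with motion stalling, so it may be at the stop. One more nudge to confirm.

Emit:
{"method": "play_rows", "body": {"steps": [[[0,-0.002,0,0,0,0,0.0],[0,0,0,0,0,0,0.0]]]}}

```text
time_s: 66.05
tool_pos: [0.5193, 0.0249, 0.0381]
tool_rot: [179.7, -0.0, 11.3]
force: [1.5, -9.8, -1.5]
grip_width: 0.0002
grasp_force: 4.6
```

Emit:
{"method": "play_rows", "body": {"steps": [[[0,0.01,0,0,0,0,0.0],[0,0.01,0,0,0,0,0.0],[0,0,-0.03,0,0,0,0.0],[0,0,-0.05,0,0,0,0.0],[0,0,-0.05,0,0,0,0.0],[-0.02,0.04,0,0,0,0,0.0],[-0.02,0.05,0,0,0,0,0.0],[0,0.05,0,0,0,0,0.0],[0,0.05,0,0,0,0,0.0],[0,0,0,0,0,0,0.0],[0,0,0,0,0,0,0.0]]]}}

```text
time_s: 67.15
tool_pos: [0.5216, -0.1818, 0.1676]
tool_rot: [-179.9, -0.0, 11.3]
force: [-1.2, 1.7, 0.7]
grip_width: 0.0007
grasp_force: 0.0
```

Run:
```python
from h import *
T=read_camera("top")
for n in("lock_tab","slab_30_mid","slab_23_mid","slab_16_mid","cover_grip"):
  for d in silhouettes("top",n): print(n,round(d["p"],2),d["extent"])
for d in silhouettes("top","cover_grip"):
  if d["extent"][2]<230: show("cover",*fit([(T,d["pixels"])],[box(.122,.262,.003,.009),box(.09,.018,.009,.049)],(.495,.37,1.68)))
for t,x,y in((30,.6262,.0133),(23,.6137,.079),(16,.601,.1369)):
  for d in silhouettes("top","slab_%d_mid"%t)[:1]: show(t,*fit([(T,d["pixels"])],[box(.09,t/1000,SLOT[t][1],SLOT[t][1]+.07)],(x,y,.196)))
cv2.imwrite("pics/t9.png",cv2.resize(T["frame"][130:350,100:500,::-1],None,fx=2,fy=2))
```

```text
lock_tab 0.87 [260.2, 253.4, 330.5, 277.6]
lock_tab 0.15 [239.4, 180.1, 355.4, 279.5]
slab_30_mid 0.79 [294.0, 191.9, 317.3, 234.6]
slab_30_mid 0.16 [120.8, 213.2, 187.2, 333.3]
slab_23_mid 0.93 [267.8, 198.8, 285.2, 239.7]
slab_23_mid 0.71 [407.6, 152.3, 442.1, 184.2]
slab_23_mid 0.71 [267.6, 306.7, 302.7, 341.8]
slab_16_mid 0.91 [364.3, 319.7, 379.6, 365.3]
slab_16_mid 0.77 [243.6, 206.3, 263.5, 247.0]
cover_grip 0.45 [239.0, 177.9, 359.2, 276.2]
30 x 0.6259 y 0.0137 yaw 10.67 err 0.056
23 x 0.6114 y 0.0787 yaw 12.83 err 0.128
16 x 0.6010 y 0.1369 yaw 11.23 err 1.000
```

View pics/t9.png

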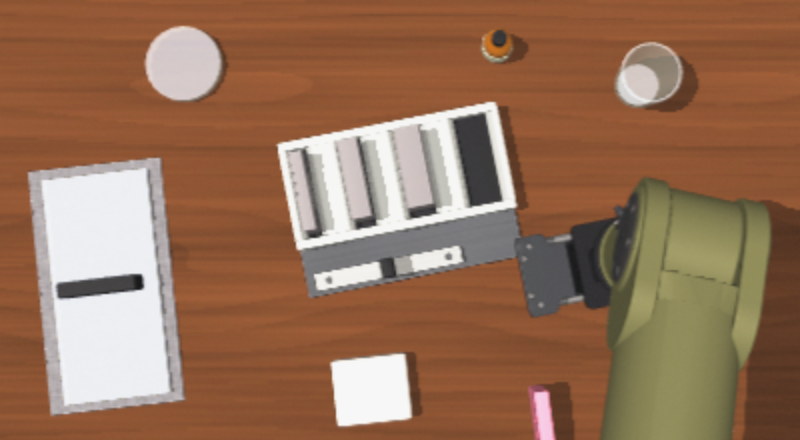

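The top crop shows the bar at columns 315–464 (crop), pushed left by about 48 mm. The cover is centred on the mat and the three slabs are standing. To be sure it is at the stop, I'll push once more, harder, then look.

Emit:
{"method": "play_rows", "body": {"steps": [[[0,-0.05,0,0,0,0,0.0],[0,-0.05,0,0,0,0,0.0],[0.02,-0.05,0,0,0,0,0.0],[0.02,-0.03,0,0,0,0,0.0],[0,0,0.05,0,0,0,0.0],[0,0,0.05,0,0,0,0.0],[0,0,0.025,0,0,0,0.0],[0,0,0,0,0,0,0.0],[0,0,0,0,0,0,0.0]]]}}

```text
time_s: 68.55
tool_pos: [0.5249, 0.0, 0.0436]
tool_rot: [-180.0, -0.0, 11.5]
force: [-0.3, -0.3, 0.5]
grip_width: 0.0004
grasp_force: 0.0
```

Emit:
{"method": "play_rows", "body": {"steps": [[[0,-0.005,0,0,0,0,0.0],[0,-0.006,0,0,0,0,0.0],[0,-0.006,0,0,0,0,0.0],[0,-0.003,0,0,0,0,0.0],[0,-0.002,0,0,0,0,0.0],[0,-0.002,0,0,0,0,0.0],[0,0,0,0,0,0,0.0]]]}}

```text
time_s: 69.25
tool_pos: [0.5196, 0.0235, 0.043]
tool_rot: [180.0, 0.0, 11.5]
force: [-0.3, -0.9, 0.0]
grip_width: 0.0002
grasp_force: 0.0
```

Emit:
{"method": "play_rows", "body": {"steps": [[[0,-0.002,0,0,0,0,0.0],[0,-0.002,0,0,0,0,0.0],[0,0,0,0,0,0,0.0]]]}}

```text
time_s: 69.55
tool_pos: [0.5191, 0.0258, 0.043]
tool_rot: [179.9, 0.0, 11.4]
force: [1.5, -3.9, -1.1]
grip_width: 0.0003
grasp_force: 2.0
```

Emit:
{"method": "play_rows", "body": {"steps": [[[0,-0.003,0,0,0,0,0.0],[0,-0.003,0,0,0,0,0.0],[0,0,0,0,0,0,0.0]]]}}

```text
time_s: 69.85
tool_pos: [0.519, 0.0261, 0.043]
tool_rot: [179.5, -0.0, 11.2]
force: [3.1, -14.5, -1.6]
grip_width: 0.0005
grasp_force: 7.1
```

Emit:
{"method": "play_rows", "body": {"steps": [[[0,0.02,0,0,0,0,0.0],[0,0.01,0,0,0,0,0.0],[0,0,-0.03,0,0,0,0.0],[0,0,-0.05,0,0,0,0.0],[0,0,-0.05,0,0,0,0.0],[0,0.04,0,0,0,0,0.0],[-0.02,0.05,0,0,0,0,0.0],[-0.02,0.05,0,0,0,0,0.0],[0,0,0,0,0,0,0.0],[0,0,0,0,0,0,0.0]]]}}

```text
time_s: 70.85
tool_pos: [0.5133, -0.1344, 0.1728]
tool_rot: [-179.9, 0.0, 11.3]
force: [-0.1, 1.3, 0.1]
grip_width: -0.0
grasp_force: 0.0
```

Run:
```python
from h import *
T=read_camera("top");old=cv2.imread("pics/top0.png")[:,:,::-1]
# bar shift along rack y: bar plane z~.02, rectify both pictures into rack frame and correlate
k=4000.
def rect(im):
    g=np.array([[[-.13+i*.0005,.11-j*.0005,.0205] for j in range(440)] for i in range(100)]).reshape(-1,3)
    q=proj(T,place(g,RACK)).astype(np.float32).reshape(100,440,2)
    return cv2.remap(im,q[...,0],q[...,1],cv2.INTER_CUBIC).min(2)
for im in(old,T["frame"]):
    r=rect(im);m=(r>150)&(np.arange(100)[:,None]>5)&(np.arange(100)[:,None]<90)
    c=np.where(m.sum(0)>3)[0];print("bar y from %.4f to %.4f"%(.11-c[0]*.0005,.11-c[-1]*.0005))
for d in silhouettes("top","cover_grip"): print(d["p"],d["extent"])
```

```text
bar y from 0.0665 to -0.1060
bar y from 0.1100 to -0.1095
0.55 [120.6, 213.8, 185.0, 335.8]
```

The bar does not move under 14.5 N, so it is against its stop. The cover, slabs and bystanders are in place, and I'm handing in.

```bash
python3 -c "
from cell import *
print(sign_off())"
```

```text
the job is handed in; nothing more can be done
None
```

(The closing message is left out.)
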